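# Fit a fresh filter cartridge on the fume extractor and lower its guard

## Task

Get the varnishing corner's fume extractor ready: push the fresh green filter cartridge over the slanted metal spigot until it has pushed the orange seal ring all the way down and sits fully home, then take the clear guard by its blue handle bar and lower it gently, without letting it drop, onto its stop over the cartridge. Leave the brown spent cartridge, the brush jar and the paint tubes where they are.

Things in the scene. Friction and masses are not known exactly. Their poses are not given: they have to be found in the camera images.
- fresh: fresh filter cartridge: green rigid 16-sided tube with white ribs, open right through, 85 mm long, 54 mm outside and 45 mm inside diameter, about 150 g, standing upright on the table. Origin: centre of its lower end; z along the tube. Both ends are alike
- fresh_mid (a point): centre of the fresh cartridge, on its axis, 42.5 mm from either end
- spent: spent cartridge to be left alone: same size and shape, dark brown with black ribs, standing upright. Origin: centre of its lower end. The two cartridges may stand in either place
- extractor: the fixed fume extractor, 230 mm deep, 212 mm wide; origin on the table below the middle of its deck, z up, front to -x. Behind the deck (x = 62 to 138 mm) its grey fan housing is 105 mm tall
- deck: its sloping white deck, leaning 30 degrees to the front. Origin: on the deck surface, 55 mm above the table, mid-slot; x up the slope to the back, y sideways along the slot, z square out of the deck. Side walls 98 mm high along z, inner faces at y = +-100 mm, x = -46 to 66 mm; a 40 mm low wall at x = 60 mm; front open
- slot_mid (a point): point at deck (0, 0, 45 mm): nose of the aluminium spigot if it stood mid-slot. Spigot: along deck z, 45 mm tall, 42 mm diameter, last 5 mm tapering to 38 mm. It floats sideways to self-align: it stands anywhere from deck y = -18 to +18 mm, stays where left, yields along y to about 3 N; where it stands is not measured: see it or feel for it
- seal (a joint): travel of the orange seal ring (56 mm diameter, 6 mm thick) down the spigot, m: 0 = up, its top 18 mm off the deck; 0.012 = fully down, top 6 mm off the deck. Tight (slides at about 6 N), stays where pushed. The cartridge's end rests on it: fully home the cartridge's foot is 6 mm off the deck, its centre 48.5 mm
- cover (a joint): angle of the clear hinged guard, rad: 0 = down on its stop, parallel to the deck, its plane 101 mm off it; 2.09 = straight up; opens to 2.4. Stiff hinge (along deck y, at deck x = 62, z = 101 mm) holds it near upright; below about 1.6 rad it falls if let go. It cannot close over a cartridge that is not home (7 mm to spare over one that is)
- cover_grip (a point): middle of the guard's blue round handle bar, 12 mm thick, 90 mm long, parallel to the hinge and 146 mm from it, in the guard's plane; the 4 mm clear panel (200 mm wide) ends 42 mm short of it, the gap is open, two arms at +-45 mm join them. The bar turns between gripped fingers; near the stop the panel rises 30 degrees behind it: lean the tool so the gripper clears it
- cover_hinge (a point): middle of the guard's hinge axis
- brush_jar: white ceramic jar, 76 mm diameter, 85 mm tall, brushes rising to 200 mm; origin at the centre of its foot; leave alone
- ochre_tube: lying paint tube with yellow band, 106 x 30 x 22 mm along its x; origin at the underside; leave alone
- red_tube: lying paint tube with red band, 106 x 30 x 22 mm along its x; origin at the underside; leave alone
There are look-alikes about, which are no part of the job. Several things have the shape of the fresh; the one meant has the colours described above.

How it is judged:
On the way, in this order (a step that is already met when the one before it is completed fails the run):
1. the fresh cartridge is pushed fully home on the spigot, seal ring down (x of fresh_mid in the frame of deck between -0.005 and 0.005 m and y of fresh_mid in the frame of deck between -0.024 and 0.024 m and z of fresh_mid in the frame of deck between 0.044 and 0.0515 m and angle between the z axis of fresh and the z axis of deck, either way round below 0.08 rad and value of joint seal above 0.0095 m), for 0.2 s.
2. the guard is lowered onto its stop (value of joint cover below 0.04 rad), for 0.2 s.
At the end, for the whole second after the job is handed in: the fresh cartridge stands on the spigot square to the deck (within 4.5 degrees), its centre within 5 mm of the spigot's slot line, 44 to 51.5 mm off the deck (home: 48.5), the seal ring at least 9.5 of 12 mm down; the guard is down within 0.04 rad of its stop; the cartridge is at rest (all of step 1 and value of joint cover below 0.04 rad and linear speed of fresh below 0.02 m/s); the robot touches nothing.
It fails at once if the guard falls or is slammed (closing faster than 2 rad/s) (velocity of joint cover below -2 rad/s).
It fails at once if the spent cartridge is moved more than 30 mm or knocked over (distance of spent from where it was at the start of the episode above 0.03 m or angle between spent's own z axis and vertical above 0.5 rad).
It fails at once if the brush jar is moved more than 30 mm or knocked over (distance of brush_jar from where it was at the start of the episode above 0.03 m or angle between brush_jar's own z axis and vertical above 0.5 rad).
It fails at once if the ochre paint tube is moved more than 30 mm or knocked over (distance of ochre_tube from where it was at the start of the episode above 0.03 m or angle between ochre_tube's own z axis and vertical above 0.5 rad).
It fails at once if the red paint tube is moved more than 30 mm or knocked over (distance of red_tube from where it was at the start of the episode above 0.03 m or angle between red_tube's own z axis and vertical above 0.5 rad).
It also fails if it takes over 72 s, if anything falls off the work surface, if the arm or the gripper's body presses on something with over 40 N, if the wrist force passes 120 N, or if a joint passes its speed limit or range.

## Robot

A 6-joint arm with a two-finger parallel gripper is mounted at the origin on the work surface. World frame = base frame: x ahead of the robot, y to its left, z up, the work surface at z = 0. Lengths are in m, angles in rad, forces in N, time in s.
With the tool pointing down it reaches from about 0.25 to 0.725 m from the base axis. Payload 4 kg.
Tool frame: the origin (TCP) lies on the centre line of the jaws, within the pads' length; the fingertips stand 22 mm ahead of it and the grasp point (between the pads) lies 3 mm ahead of it; z points along the fingers, y is the line along which they close (so a half turn about z gives the same grasp; the last joint's range is limited). The gripper opens to 85 mm and grips with 20 to 120 N. Pads are 22 mm wide; open, the fingers measure 114 mm over their backs; the gripper's body (76 mm by 85 mm) begins 54 mm behind the grasp point. The pads swing forward as they close: fully open they stand 13 mm farther back than shut.
Start: joints at [-1.201, 0.241, 0.005, 1.335, 0, 1.571], TCP at [0.181, -0.466, 0.227] pointing down, gripper open.
Joint ranges: [-2.72, 2.72], [-1.05, 1.87], [-1.09, 1.28], [-1.99, 2.15], [-1.42, 1.44], [-3.14, 3.14]. Speed limits (rad/s): [2.79, 2.79, 3.14, 3.14, 3.14, 3.14].

## Interface

Orientations are given as a unit quaternion [x, y, z, w].
In Python, from workcell import bot gives the robot as it stands.
- The arm moves only by the shell command python3 -m inch 'ROWS'. ROWS is JSON, one flat list of numbers, 7 for each row, row after row: the shift along the world's x, y, z in mm, then the turn, a rotation vector about the world's x, y, z in rad, then the opening in per cent of the stroke, from 0 (shut) to 100 (fully open). A call has 1 to 8 rows; each row is the pose to reach, as a shift and turn from the pose commanded when the call began; what a row does not reach only later rows make up. A row lasts 1/12 s, in which the tool goes at most 41.7 mm and 7.16 degrees, less where a joint would pass 70% of its speed; a pose out of reach is approached as far as the arm can. A call with a gripper value outside its range is refused whole. The fingers move at their own pace and stop on an object; the grip force is fixed at half the most. Time passes only in rows, so rows that repeat a pose let the fingers close. It gives the time, the measured TCP pose, the force, the opening and the grip force at its end, in the units of the state.
- bot.get_obs(): the state, without advancing time (a new reading comes with each control period).
- bot.camera(name): name is "side" or "top"; returns the picture (480x640x3 uint8, blue, green, red); there is no depth.
- bot.camera_info(name): a dict with "intrinsics" (3x3 intrinsics, pixels), "camera_from_world" (4x4, takes a point from world to camera coordinates). Camera axes: x right, y down, z forward; pixel columns grow to the right and rows downward; lengths in m; the calibration is good to about 2 mm. A picture is of the moment at which its call begins. camera_info takes no time and is no camera call.
- bot.job_done(): hands the job in; it is judged then, once.
Trained networks look in the newest picture that a camera, given by its name, has taken for a name from the list of things; names that differ only in an ending like _2 or _b are one class to them, and where a whole thing is asked for, a point or a joint stands for the part that bears it (a point fixed in the world has none). Each returns a list of dicts, best first, with "confidence" (0 to 1); they miss things now and then, are a little off and sometimes report something else, mostly with a low value. They report only what shows in the picture. A call takes as long as a camera call. They do not tell look-alikes from the thing itself.
- bot.silhouettes(camera, target): "mask" (480x640 bool, what is visible of it) and "uv" ([column, row] in pixels, amid what is visible of it).
- bot.spot_point(camera, target): "uv" ([column, row] in pixels: a listed point, or the origin of a listed thing).
The state is a dict: "clock": time; "joint_pos": joint angles; "joint_vel": joint speeds; "tau": joint torques, N m; "eef_pos": TCP position; "tool_rot": TCP orientation; "ft_force": force on the tool from outside, world axes, zero at the start; "ft_torque": the same for the moment, N m; "grip_width": finger opening in m; "grasp_force": force on a finger pad.
Only numpy, scipy, OpenCV 4.12 (cv2) and the standard library are available. Lean on these libraries where they do the work, as an engineer would, in place of code of your own. Each camera call takes 0.05 s, during which the arm holds its last target. There are 200 camera calls.

## Working session

There is one attempt and no reset: what is moved stays moved. The work goes in short steps, Python scripts to look and compute and a shell command to move; the robot and the scene stay as the last step left them, time stands still between calls to the robot, and variables do not carry over. Pictures are saved under pics/ and viewed, at most 10 in all, crops included, and the job is handed in when it is done.

```bash
mkdir -p pics; ls
python3 - <<'E'
from workcell import bot
import cv2,numpy as np
for n in("side","top"):
    cv2.imwrite(f"pics/{n}0.png",bot.camera(n)); i=bot.camera_info(n); print(n,np.round(i["intrinsics"],1).tolist(),np.round(i["camera_from_world"],3).tolist())
    for t in("fresh","fresh_mid","spent","extractor","deck","slot_mid","cover_grip","cover_hinge","brush_jar","seal"):
        print(t,[(np.round(d["uv"]).tolist(),round(d["confidence"],2)) for d in bot.spot_point(n,t)] if t!="seal" else [(np.round(d["uv"]).tolist(),round(d["confidence"],2)) for d in bot.silhouettes(n,t)])
o=bot.get_obs();print(o["clock"],o["eef_pos"],o["tool_rot"],o["ft_force"])
E
```

```text
pics
side [[488.3, 0.0, 318.7], [0.0, 488.3, 247.0], [0.0, 0.0, 1.0]] [[0.945, -0.328, -0.005, -0.517], [-0.237, -0.671, -0.703, 0.233], [0.227, 0.665, -0.712, 0.926], [0.0, 0.0, 0.0, 1.0]]
fresh [([410.0, 461.0], 0.94), ([308.0, 410.0], 0.83), ([350.0, 467.0], 0.57), ([300.0, 211.0], 0.29)]
fresh_mid [([415.0, 454.0], 0.97), ([306.0, 402.0], 0.69), ([299.0, 471.0], 0.68)]
spent [([334.0, 361.0], 0.58), ([311.0, 124.0], 0.39)]
extractor [([310.0, 244.0], 0.9)]
deck [([310.0, 230.0], 0.56), ([306.0, 244.0], 0.4)]
slot_mid [([302.0, 212.0], 0.65)]
cover_grip [([312.0, 124.0], 0.88)]
cover_hinge [([311.0, 189.0], 0.86), ([348.0, 468.0], 0.63)]
brush_jar [([444.0, 353.0], 0.61)]
seal []
top [[444.9, 0.0, 318.9], [0.0, 444.9, 238.8], [0.0, 0.0, 1.0]] [[0.023, -0.999, 0.024, -0.029], [-0.98, -0.027, -0.197, 0.577], [0.197, -0.019, -0.98, 1.105], [0.0, 0.0, 0.0, 1.0]]
fresh [([402.0, 294.0], 0.93), ([452.0, 248.0], 0.84), ([446.0, 282.0], 0.75), ([437.0, 317.0], 0.72)]
fresh_mid [([447.0, 281.0], 0.74), ([455.0, 244.0], 0.7), ([444.0, 314.0], 0.63), ([405.0, 289.0], 0.62)]
spent [([369.0, 259.0], 0.9)]
extractor [([255.0, 240.0], 0.81), ([447.0, 280.0], 0.25)]
deck [([256.0, 235.0], 0.92)]
slot_mid [([250.0, 240.0], 0.71)]
cover_grip [([236.0, 209.0], 0.82), ([175.0, 280.0], 0.31)]
cover_hinge [([246.0, 224.0], 0.79), ([254.0, 236.0], 0.28)]
brush_jar [([390.0, 188.0], 0.72)]
seal [([256.0, 226.0], 0.4)]
1.1 [ 0.18070138 -0.46619567  0.22701587] [ 9.82956641e-01  1.83837541e-01 -8.19102882e-06  6.27261796e-06] [ 0.69230753 -0.35234576 -0.59594412]
```

View pics/side0.png

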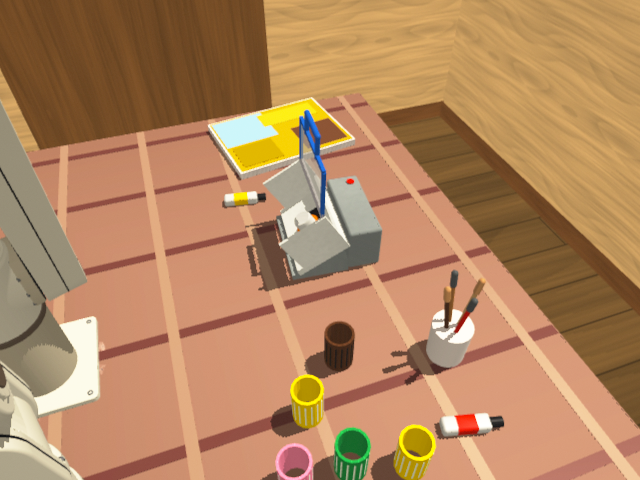

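View pics/top0.png

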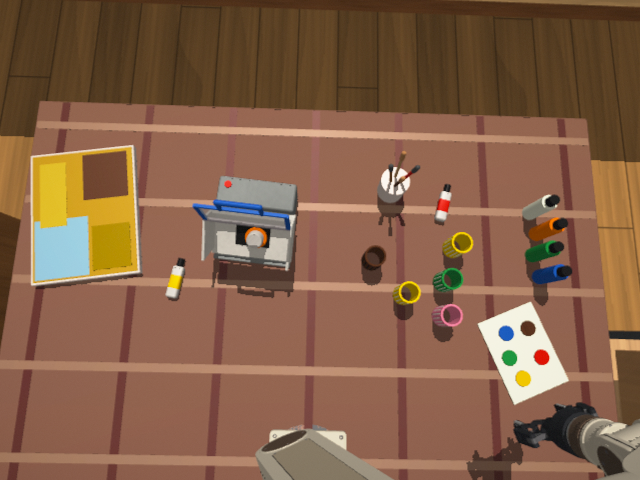

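```bash
cat > h.py <<'E'
import numpy as np,cv2
from workcell import bot
INF={n:bot.camera_info(n) for n in("side","top")}
def proj(n,P):
    i=INF[n];M=np.array(i["camera_from_world"]);K=np.array(i["intrinsics"])
    p=(M[:3,:3]@np.atleast_2d(P).T).T+M[:3,3];q=(K@p.T).T;return q[:,:2]/q[:,2:]
def ray(n,uv):
    i=INF[n];M=np.array(i["camera_from_world"]);K=np.array(i["intrinsics"])
    R=M[:3,:3];return -R.T@M[:3,3],R.T@np.linalg.solve(K,[uv[0],uv[1],1.])
def atz(n,uv,z):
    c,d=ray(n,uv);return c+d*(z-c[2])/d[2]
def tri(a,b):
    c,d=ray("side",a);e,f=ray("top",b)
    s=np.linalg.lstsq(np.c_[d,-f],e-c,rcond=None)[0];p,q=c+d*s[0],e+f*s[1];return (p+q)/2,np.linalg.norm(p-q)
E
python3 - <<'E'
from h import *
t=cv2.imread("pics/top0.png");s=cv2.imread("pics/side0.png")
a=cv2.resize(t[170:280,190:310],(400,366),interpolation=cv2.INTER_CUBIC)
b=cv2.resize(t[225:335,360:480],(400,366),interpolation=cv2.INTER_CUBIC)
cv2.imwrite("pics/crop1.png",np.hstack([a,b]))
for n,im,tl in(("top",t,(447,281)),("side",s,(352,455))):
    hsv=cv2.cvtColor(im,cv2.COLOR_BGR2HSV);m=cv2.inRange(hsv,(45,100,40),(80,255,255))
    k,l,st,c=cv2.connectedComponentsWithStats(m)
    print(n,[(st[i].tolist(),c[i].round(1).tolist()) for i in range(1,k) if st[i][4]>40])
for u,v in((( 302,212),(250,240)),((312,124),(236,209)),((311,189),(246,224)),((310,244),(255,240)),((310,230),(256,235))):print(tri(u,v))
E
```

```text
top [([525, 240, 36, 22, 411], [540.1, 251.9]), ([433, 268, 30, 23, 409], [449.7, 278.9]), ([502, 351, 15, 15, 172], [509.2, 357.7])]
side [([334, 427, 37, 53, 1323], [351.5, 451.2])]
(array([0.56199306, 0.15796448, 0.10175948]), np.float64(0.002721761009319247))
(array([0.58664968, 0.15988799, 0.31667001]), np.float64(0.008251946752067254))
(array([0.58765586, 0.1621371 , 0.15751675]), np.float64(0.0016144717444134713))
(array([ 0.58121032,  0.15925715, -0.00578414]), np.float64(0.0012639915868768578))
(array([0.58173496, 0.15070863, 0.04859639]), np.float64(0.005939761342594248))
```

View pics/crop1.png

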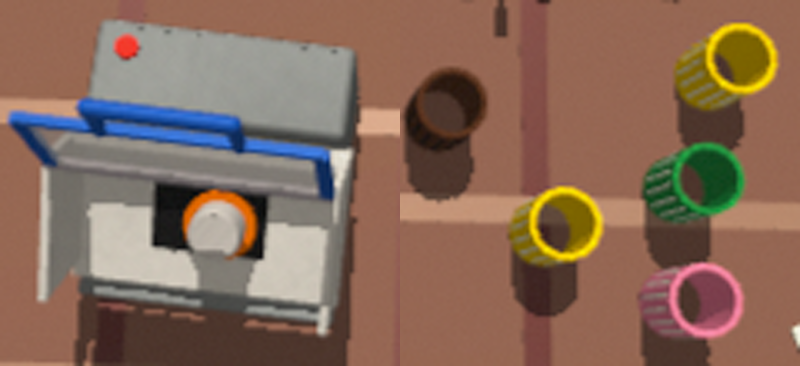

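```bash
cat >> h.py <<'E'
from scipy.spatial.transform import Rotation as Ro
def D2W(P,x,y,yaw):  # deck -> world (m)
    P=np.atleast_2d(P);c=np.sqrt(3)/2
    L=np.c_[P[:,0]*c-P[:,2]*.5,P[:,1],P[:,0]*.5+P[:,2]*c+.055]
    return Ro.from_euler('z',yaw).apply(L)+[x,y,0]
def E2W(P,x,y,yaw): return Ro.from_euler('z',yaw).apply(np.atleast_2d(P))+[x,y,0]
def barD(q): return np.array([.062-.146*np.cos(q),0,.101+.146*np.sin(q)])
E
python3 - <<'E'
from h import *
from scipy.optimize import least_squares
cr=lambda a,b:(190+a*.3,170+b*.3005)
obs=[("top",("E",.138,.106,.105),cr(105,20)),("top",("E",.138,-.106,.105),cr(355,50)),
("top",("D",-.046,.106,.098),cr(42,300)),("top",("D",-.046,-.106,.098),cr(325,333)),
("top",("D",0,0,.045),(250,240)),("side",("D",0,0,.045),(302,212)),("top",("D",.062,0,.101),(246,224)),("side",("D",.062,0,.101),(311,189)),
("side",("E",0,0,0),(310,244)),("top",("E",0,0,0),(255,240))]
def pr(o,p):
    f=E2W if o[1][0]=="E" else D2W
    return proj(o[0],f(o[1][1:],*p))[0]
r=least_squares(lambda p:np.ravel([pr(o,p)-o[2] for o in obs]),[.58,.16,-.12],loss="soft_l1")
p=r.x;print(p);[print(o[0],o[1],np.round(pr(o,p)-o[2],1)) for o in obs]
for q in(2.0,2.09,2.2):print(q,proj("side",D2W(barD(q),*p)),proj("top",D2W(barD(q),*p)))
for nm,c in(("green",(452.4,279)),("ylw1",(360+340*.3,225+60*.3)),("ylw2",(360+165*.3,225+224*.3)),("pink",(360+306*.3,225+300*.3)),("spent",(360+50*.3,225+105*.3))):print(nm,atz("top",c,.085))
# green rim in side image, check
print(proj("side",atz("top",(452.4,279),.085)))
ims=[]
E=[[(.062,.106),(.138,.106),(.138,-.106),(.062,-.106),(.062,.106)]]
for n in("side","top"):
    im=cv2.imread(f"pics/{n}0.png")
    S=4
    x0,y0=(255,90) if n=="side" else (190,165)
    im=cv2.resize(im[y0:y0+190,x0:x0+ (130 if n=="side" else 125)],None,fx=3,fy=3,interpolation=cv2.INTER_CUBIC)
    def pl(P,col):
        u=((proj(n,P)+.5-[x0,y0])*3).round().astype(np.int32);cv2.polylines(im,[u],False,col,1)
    pl(E2W([(a,b,.105) for a,b in E[0]],*p),(0,0,255))
    for s in(.1,-.1):pl(D2W([(-.046,s,0),(-.046,s,.098),(.066,s,.098)],*p),(255,0,255))
    for s in(-.018,0,.018):pl(D2W([(.019*np.cos(t),s+.019*np.sin(t),.045) for t in np.linspace(0,6.3,20)],*p),(0,255,0))
    for q in(2.0,2.09,2.2):pl(D2W([barD(q)+[0,-.045,0],barD(q)+[0,.045,0]],*p),(0,255,255))
    ims.append(im)
cv2.imwrite("pics/ov.png",np.hstack(ims))
E
```

```text
[ 0.58196975  0.15715127 -0.09501578]
top ('E', 0.138, 0.106, 0.105) [-3.9 -1.8]
top ('E', 0.138, -0.106, 0.105) [ 3.2 -0.9]
top ('D', -0.046, 0.106, 0.098) [-1.1  0.3]
top ('D', -0.046, -0.106, 0.098) [0.4 0.9]
top ('D', 0, 0, 0.045) [-0.1  1. ]
side ('D', 0, 0, 0.045) [-1.7  2.7]
top ('D', 0.062, 0, 0.101) [ 1.2 -0.1]
side ('D', 0.062, 0, 0.101) [-0.1 -4.3]
side ('E', 0, 0, 0) [ 0.8 -1.3]
top ('E', 0, 0, 0) [ 0.5 -0.4]
2.0 [[302.67050465 125.50970993]] [[236.6337529  213.99859563]]
2.09 [[309.34932685 124.31173312]] [[237.57949409 207.70481148]]
2.2 [[317.4835829  123.59102094]] [[238.84918457 200.27284568]]
green [ 0.47776956 -0.3535673   0.085     ]
ylw1 [ 0.57103756 -0.38176378  0.085     ]
ylw2 [ 0.44188199 -0.24421774  0.085     ]
pink [ 0.38807556 -0.34878941  0.085     ]
spent [ 0.52998764 -0.15780787  0.085     ]
[[351.72220638 443.60631912]]
```

View pics/ov.png

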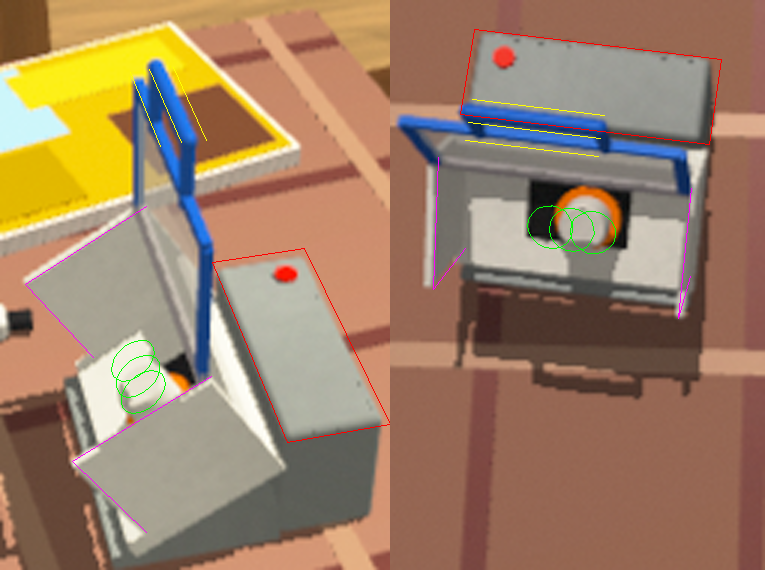

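Candidates with the fresh's shape in the top view are green (452,279), yellow (462,243), yellow (410,292), pink (452,315) and dark brown (375,256). Only the one at (452,279) is green with white ribs, and the crop confirms it, so it is the fresh. The others are look-alikes, and the brown one is the spent. The spigot stands a little to the -y side of mid-slot, with the guard upright at about 2.09 rad.

```bash
python3 -m inch '[38,14,0,0,0,-0.05,100, 76,28,0,0,0,-0.1,100, 114,42,0,0,0,-0.15,100, 152,56,0,0,0,-0.2,100, 190,70,0,0,0,-0.25,100, 228,84,0,0,0,-0.3,100, 266,98,0,0,0,-0.34,100, 297,112,0,0,0,-0.37,100]'; python3 -m inch '[0,0,0,0,0,0,100, 0,0,0,0,0,0,100]'
python3 - <<'E'
from h import *
o=bot.get_obs();print(o["eef_pos"],Ro.from_quat(o["tool_rot"]).as_matrix().round(3).tolist())
cv2.imwrite("pics/t1.png",bot.camera("top"));cv2.imwrite("pics/s1.png",bot.camera("side"))
E
```

```text
clock: 1.77
eef_pos: [0.4803, -0.353, 0.2268]
tool_rot: [1.0, -0.0, 0.0, 0.0]
ft_force: [-0.0, -0.3, 0.4]
grip_width: 0.0851
grasp_force: 0.0
clock: 1.93
eef_pos: [0.4792, -0.3529, 0.2262]
tool_rot: [1.0, 0.002, -0.0, -0.0]
ft_force: [-0.4, 0.4, -1.0]
grip_width: 0.0854
grasp_force: 0.0
[ 0.47923503 -0.35290932  0.22624754] [[1.0, 0.004, -0.001], [0.004, -1.0, 0.0], [-0.001, -0.0, -1.0]]
```

```bash
python3 -m inch '[0,0,-40,0,0,0,100, 0,0,-80,0,0,0,100, -1,0,-115,0,0,0,100, -1,0,-145,0,0,0,100, -1,0,-168,0,0,0,100, -1,0,-168,0,0,0,100]'; python3 -m inch '[0,0,0,0,0,0,40, 0,0,0,0,0,0,40, 0,0,0,0,0,0,40, 0,0,0,0,0,0,40, 0,0,0,0,0,0,40, 0,0,0,0,0,0,40]'
```

```text
clock: 2.53
eef_pos: [0.4715, -0.3526, 0.0538]
tool_rot: [1.0, -0.001, -0.004, -0.003]
ft_force: [-0.1, 1.2, 0.2]
grip_width: 0.0855
grasp_force: 0.0
clock: 3.03
eef_pos: [0.4784, -0.3557, 0.0622]
tool_rot: [1.0, -0.0, 0.002, 0.002]
ft_force: [-0.9, 0.5, 6.6]
grip_width: 0.052
grasp_force: 63.5
```

```bash
python3 -m inch '[0,0,0,0,0,0,40, 0,0,0,0,0,0,40]'; python3 -m inch '[0,0,40,0,0,0,40, 0,0,80,0,0,0,40, 0,0,120,0,0,0,40, 0,0,150,0,0,0,40, 0,0,170,0,0,0,40,  0,0,170,0,0,0,40, 0,0,170,0,0,0,40]';  python3 - <<'E'
from h import *
for i in range(3):
  cv2.imwrite("pics/t2.png",bot.camera("top"));cv2.imwrite("pics/s2.png",bot.camera("side"))
  o=bot.get_obs();print(o["eef_pos"],o["tool_rot"].round(3),o["ft_force"])
im=np.hstack([cv2.resize(cv2.imread("pics/t2.png")[200:330,380:500],(370,400)),cv2.resize(cv2.imread("pics/s2.png")[340:480,290:420],(370,400))])
cv2.imwrite("pics/g.png",im)
E
```

```text
clock: 3.2
eef_pos: [0.4784, -0.3557, 0.0622]
tool_rot: [1.0, -0.0, 0.002, 0.002]
ft_force: [-1.1, 0.3, 6.0]
grip_width: 0.0525
grasp_force: 63.5
clock: 3.78
eef_pos: [0.4774, -0.3547, 0.2308]
tool_rot: [1.0, -0.0, 0.002, 0.001]
ft_force: [-0.6, 0.4, -3.1]
grip_width: 0.0523
grasp_force: 64.2
[ 0.47596215 -0.35364016  0.22746138] [ 1.    -0.    -0.001 -0.001] [ 0.61474916 -0.07010054 -1.8558803 ]
[ 0.47569833 -0.35344262  0.22668093] [ 1.    -0.    -0.002 -0.001] [ 0.81159214  0.51049937 -1.81986965]
[ 0.47596607 -0.3536399   0.22705826] [ 1.    -0.    -0.001 -0.001] [ 0.1304614  -0.23164844 -2.43287178]
```

View pics/g.png

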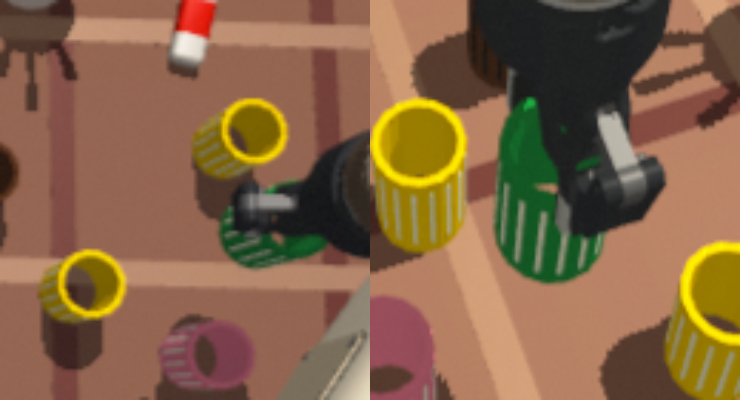

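Run:
```python
from h import *
p=[.58197,.15715,-.095]
im=cv2.imread("pics/t1.png");S=8;x0,y0=232,212;W=50
hsv=cv2.cvtColor(im,cv2.COLOR_BGR2HSV);m=cv2.inRange(hsv,(3,150,120),(22,255,255))[y0:y0+W,x0:x0+W]
print(m.astype(bool).sum(), [ (r+y0, np.flatnonzero(m[r])+x0) for r in range(W) if m[r].sum()>0][:3])
M=cv2.resize(m,None,fx=S,fy=S,interpolation=cv2.INTER_LINEAR)>127
t=np.linspace(0,2*np.pi,60)
def circ(r,z,dx,s):return D2W(np.c_[dx+r*np.cos(t),s+r*np.sin(t),0*t+z],*p)
def hull(Ps,pts=S):
    u=((proj("top",np.vstack(Ps))+.5-[x0,y0])*S).astype(np.float32)
    k=np.zeros((W*S,W*S),np.uint8);cv2.fillConvexPoly(k,cv2.convexHull(u).round().astype(np.int32),1);return k>0
def ring(dx,s):return hull([circ(.028,.018,dx,s),circ(.028,.012,dx,s)])&~hull([circ(.021,.018,dx,s),circ(.021,.04,dx,s),circ(.019,.045,dx,s)])
best=sorted((-(ring(a/1e3,b/1e3)&M).sum()/(ring(a/1e3,b/1e3)|M).sum(),a,b) for a in range(-10,11,1) for b in range(-20,8,1))
print(best[:6])
_,a,b=best[0]
big=cv2.resize(im[y0:y0+W,x0:x0+W],None,fx=S,fy=S,interpolation=cv2.INTER_CUBIC);o=big.copy()
for c in(circ(.028,.018,a/1e3,b/1e3),circ(.019,.045,a/1e3,b/1e3),circ(.021,.04,a/1e3,b/1e3)):cv2.polylines(o,[((proj("top",c)+.5-[x0,y0])*S).astype(np.int32)],True,(0,255,0),1)
cv2.imwrite("pics/sp.png",np.hstack([big,o]))
```

```text
123 [(227, array([253, 254, 255, 256, 257])), (228, array([250, 251, 252, 253, 254, 255, 256, 257, 258, 259, 260])), (229, array([248, 249, 250, 251, 252, 253, 254, 255, 256, 257, 258, 259, 260,
       261, 262]))]
[(np.float64(-0.8193735498839907), 1, -9), (np.float64(-0.8153613757843365), 2, -9), (np.float64(-0.7996541786743516), 1, -8), (np.float64(-0.7893110551613641), 2, -8), (np.float64(-0.7460815047021944), 3, -9), (np.float64(-0.7458988952125879), 0, -9)]
```

View pics/sp.png

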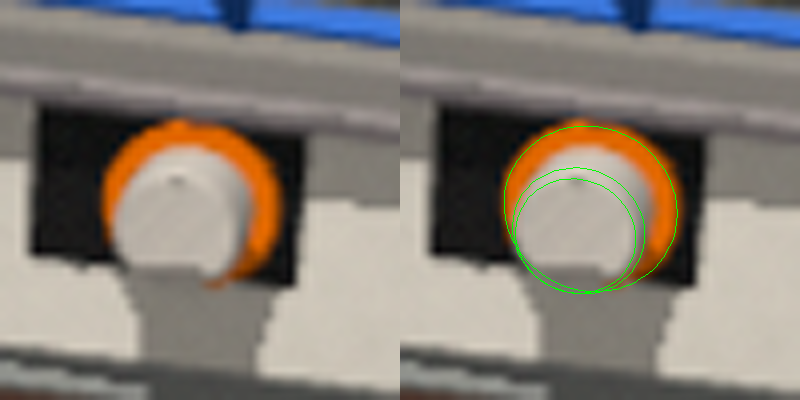

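```bash
cat >> h.py <<'E'
PP=[.58197,.15715,-.095]
def tcp(x,s,foot): return D2W([x,s,foot+.062],*PP)[0]
E
python3 - <<'E'
from h import *
o=bot.get_obs()
e=np.array([.476,-.3536,.227])
for f in(.1,.07,.045,.018,.006):print(f,((tcp(.002,-.009,f)-e)*1e3).round(1))
Rg=Ro.from_euler('z',-.095)*Ro.from_euler('y',-np.pi/6)
print(Rg.as_rotvec().round(4),D2W([[0,0,0],[1,0,0],[0,1,0],[0,0,1]],*PP).round(3).tolist(), o["tool_rot"])
E
```

```text
0.1 [ 26.2 509.3 -30.7]
0.07 [ 41.1 507.9 -56.7]
0.045 [ 53.6 506.7 -78.3]
0.018 [  67.   505.4 -101.7]
0.006 [  73.   504.9 -112.1]
[-0.0249 -0.5232 -0.0928] [[0.582, 0.157, 0.055], [1.444, 0.075, 0.555], [0.677, 1.153, 0.055], [0.084, 0.205, 0.921]] [ 9.99998328e-01 -9.64270238e-05 -1.46658521e-03 -1.08840614e-03]
```

```bash
python3 -m inch '[3,35,15,0,0,0,40, 6,73,30,0,0,0,40, 9,111,40,0,0,0,40, 12,149,50,0,0,0,40, 14,187,50,0,0,0,40, 17,225,50,-0.005,-0.1,-0.02,40, 19,263,50,-0.01,-0.2,-0.04,40, 21,300,50,-0.014,-0.3,-0.053,40]'
python3 - <<'E'
from h import *
o=bot.get_obs();print(o["eef_pos"],Ro.from_quat(o["tool_rot"]).as_rotvec())
E
```

```text
clock: 4.75
eef_pos: [0.4978, -0.0523, 0.2781]
tool_rot: [0.988, -0.027, 0.151, 0.006]
ft_force: [0.8, 1.0, -1.7]
grip_width: 0.0523
grasp_force: 64.3
[ 0.49779184 -0.05231535  0.27808687] [ 3.09196876 -0.08436077  0.47218729]
```

```bash
python3 -m inch '[1,35,0,-0.004,-0.08,-0.014,40, 2,75,0,-0.007,-0.15,-0.027,40, 3,115,0,-0.011,-0.223,-0.04,40, 4,155,-5,-0.011,-0.223,-0.04,40, 5,185,-25,-0.011,-0.223,-0.04,40, 5,204,-50,-0.011,-0.223,-0.04,40, 5,209,-75,-0.011,-0.223,-0.04,40, 5,209,-81,-0.011,-0.223,-0.04,40]';python3 -m inch '[0,0,0,0,0,0,40, 0,0,0,0,0,0,40]'
python3 - <<'E'
from h import *
o=bot.get_obs();print(o["eef_pos"],((tcp(.002,-.009,.1)-o["eef_pos"])*1e3).round(1));R=Ro.from_quat(o["tool_rot"])
print(R.as_matrix().round(3).tolist())
T=o["eef_pos"]
t=np.linspace(0,2*np.pi,60);ims=[]
for n,(x0,y0) in(("side",(245,130)),("top",(195,185))):
    im=bot.camera(n);cv2.imwrite(f"pics/{n}3.png",im);S=4
    im=cv2.resize(im[y0:y0+130,x0:x0+95],None,fx=S,fy=S,interpolation=cv2.INTER_CUBIC)
    def pl(P,c):cv2.polylines(im,[((proj(n,P)+.5-[x0,y0])*S).astype(np.int32)],True,c,1)
    C=lambda r,z:np.c_[r*np.cos(t),r*np.sin(t),0*t+z]
    pl(R.apply(C(.027,.062))+T,(0,255,255));pl(R.apply(C(.027,-.023))+T,(0,255,255))
    for r,z in((.019,.045),(.028,.018)):pl(D2W(C(r,z)+[.002,-.009,0],*PP),(255,0,255))
    ims.append(im)
cv2.imwrite("pics/pre.png",np.hstack(ims))
E
```

```text
clock: 5.42
eef_pos: [0.4971, -0.0208, 0.2362]
tool_rot: [0.966, -0.021, 0.258, 0.003]
ft_force: [0.2, 0.3, -2.2]
grip_width: 0.0528
grasp_force: 64.4
clock: 5.58
eef_pos: [0.4964, -0.0206, 0.2357]
tool_rot: [0.966, -0.021, 0.257, 0.003]
ft_force: [0.2, -0.2, -0.9]
grip_width: 0.0525
grasp_force: 64.4
[ 0.49642455 -0.02061295  0.23573157] [  5.8 176.3 -39.4]
[[0.867, -0.041, 0.497], [-0.039, -0.999, -0.016], [0.497, -0.005, -0.868]]
```

View pics/pre.png

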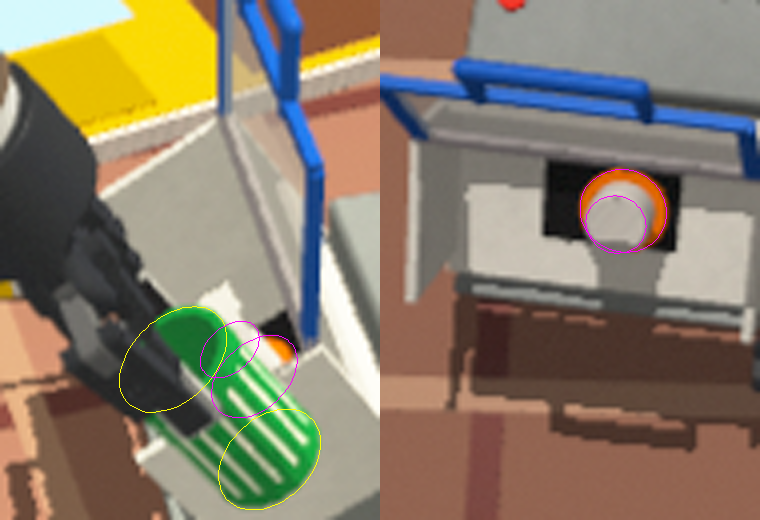

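```bash
python3 - <<'E'
from h import *
print(bot.get_obs()["joint_pos"].round(3))
E
python3 -m inch '[0,20,0,0,0,0,40, 0,40,0,0,0,0,40, 0,60,0,0,0,0,40, 0,80,0,0,0,0,40]'
python3 - <<'E'
from h import *
print(bot.get_obs()["joint_pos"].round(3))
E
```

```text
[-0.045 -0.15  -0.528  0.67   0.007  3.141]
clock: 6.02
eef_pos: [0.4964, 0.0079, 0.237]
tool_rot: [0.966, 0.006, 0.259, -0.007]
ft_force: [-0.6, -1.2, -2.0]
grip_width: 0.0524
grasp_force: 64.4
[ 0.007 -0.153 -0.531  0.669  0.014  3.141]
```

```bash
python3 -m inch '[0,5,0,-0.06,0.003,0.104,40, 0,10,0,-0.12,0.005,0.208,40, 0,15,0,-0.18,0.008,0.312,40, 0,20,0,-0.24,0.01,0.416,40, 0,25,0,-0.3,0.012,0.52,40, 0,30,0,-0.36,0.015,0.624,40, 0,35,0,-0.42,0.017,0.728,40, 0,40,0,-0.48,0.02,0.832,40]'; python3 -m inch '[0,5,0,-0.06,0.003,0.104,40, 0,10,0,-0.12,0.005,0.208,40, 0,15,0,-0.18,0.008,0.312,40, 0,20,0,-0.24,0.01,0.416,40, 0,25,0,-0.3,0.012,0.52,40, 0,30,0,-0.36,0.015,0.624,40, 0,35,0,-0.42,0.017,0.728,40, 0,40,0,-0.48,0.02,0.832,40]'
cat >> h.py <<'E'
def goal(extra=0): # tool rot: z=-deck z, y=deck y, x=-deck x; extra = rotation about deck y
    d=D2W(np.vstack([np.zeros(3),np.eye(3)]),*PP);d=d[1:]-d[0]
    return Ro.from_rotvec(d[1]*extra)*Ro.from_matrix(np.c_[-d[0],d[1],-d[2]])
def rem(pos,extra=0):
    o=bot.get_obs();R=Ro.from_quat(o["tool_rot"])
    print("mm",((np.array(pos)-o["eef_pos"])*1e3).round(1),"rot",(goal(extra)*R.inv()).as_rotvec().round(4),"q",np.round(o["joint_pos"],2),"F",np.round(o["ft_force"],1))
E
python3 -c "
from h import *
rem(tcp(.002,-.009,.1))"
```

```text
clock: 6.68
eef_pos: [0.4962, 0.0474, 0.2368]
tool_rot: [0.857, 0.453, 0.216, 0.114]
ft_force: [0.8, -0.0, -1.8]
grip_width: 0.0525
grasp_force: 64.4
clock: 7.35
eef_pos: [0.4962, 0.0875, 0.2368]
tool_rot: [0.555, 0.796, 0.125, 0.208]
ft_force: [0.6, 0.4, -1.9]
grip_width: 0.0524
grasp_force: 64.4
mm [  6.1  68.2 -40.5] rot [-0.5564  0.0166  0.9783] q [ 0.27 -0.1  -0.47  0.74 -0.16  1.45] F [ 0.6  0.4 -1.9]
```

```bash
python3 -m inch '[1,9,0,-0.06,0.003,0.104,40, 2,18,0,-0.12,0.005,0.208,40, 3,27,0,-0.18,0.008,0.312,40, 4,36,0,-0.24,0.01,0.416,40, 5,45,0,-0.3,0.012,0.52,40, 6,54,0,-0.36,0.015,0.624,40, 6,62,0,-0.42,0.017,0.728,40, 6,68,0,-0.48,0.02,0.832,40]'; python3 -m inch '[0,0,-10,-0.038,-0.002,0.073,40, 0,0,-20,-0.0764,-0.0034,0.146,40, 0,0,-30,-0.0764,-0.0034,0.146,40, 0,0,-40,-0.0764,-0.0034,0.146,40, 0,0,-40,-0.0764,-0.0034,0.146,40]'
python3 - <<'E'
from h import *
rem(tcp(.002,-.009,.1))
o=bot.get_obs();R=Ro.from_quat(o["tool_rot"]);T=o["eef_pos"]
t=np.linspace(0,2*np.pi,60);ims=[]
for n,(x0,y0) in(("side",(245,120)),("top",(205,195))):
    im=bot.camera(n);cv2.imwrite(f"pics/{n}4.png",im);S=4
    im=cv2.resize(im[y0:y0+130,x0:x0+95],None,fx=S,fy=S,interpolation=cv2.INTER_CUBIC)
    def pl(P,c):cv2.polylines(im,[((proj(n,P)+.5-[x0,y0])*S).astype(np.int32)],True,c,1)
    C=lambda r,z:np.c_[r*np.cos(t),r*np.sin(t),0*t+z]
    pl(R.apply(C(.027,.062))+T,(0,255,255))
    for r,z in((.019,.045),(.028,.018)):pl(D2W(C(r,z)+[.002,-.009,0],*PP),(255,0,255))
    ims.append(im)
cv2.imwrite("pics/pre2.png",np.hstack(ims))
E
```

```text
clock: 8.02
eef_pos: [0.5022, 0.1561, 0.2368]
tool_rot: [0.126, 0.958, 0.005, 0.256]
ft_force: [0.4, -0.3, -1.8]
grip_width: 0.0526
grasp_force: 64.4
clock: 8.43
eef_pos: [0.5005, 0.1547, 0.1941]
tool_rot: [0.049, 0.965, -0.013, 0.259]
ft_force: [-0.0, -0.0, -2.1]
grip_width: 0.0527
grasp_force: 64.4
mm [1.7 1.  2.1] rot [0.     0.0009 0.0059] q [ 0.46 -0.01 -0.51  0.61 -0.27  0.49] F [-0.  -0.  -2.1]
```

View pics/pre2.png

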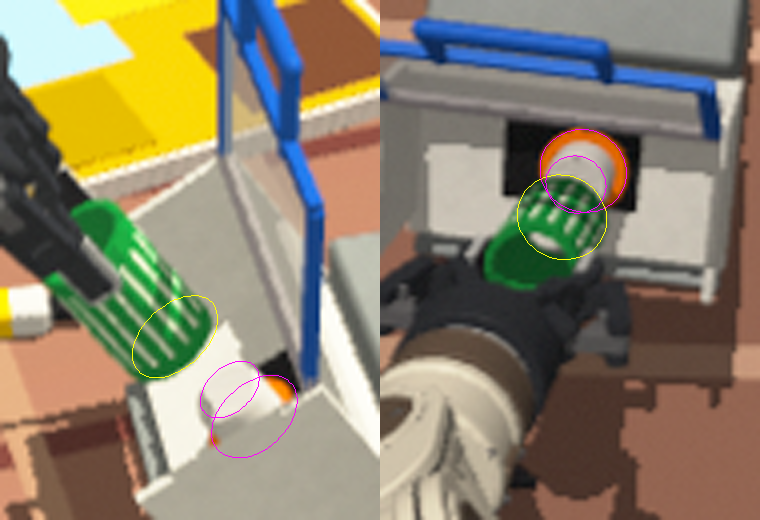

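```bash
python3 -m inch '[9,-0.5,-14,0,0,0.006,40, 18,-1,-28,0,0,0.006,40, 26.5,-1.5,-41,0,0,0.006,40, 26.5,-1.5,-41,0,0,0.006,40, 26.5,-1.5,-41,0,0,0.006,40]'
python3 - <<'E'
from h import *
rem(tcp(.002,-.009,.05))
o=bot.get_obs();R=Ro.from_quat(o["tool_rot"]);T=o["eef_pos"]
t=np.linspace(0,2*np.pi,60);ims=[]
for n,(x0,y0) in(("side",(245,120)),("top",(205,195))):
    im=bot.camera(n);cv2.imwrite(f"pics/{n}5.png",im);S=4
    im=cv2.resize(im[y0:y0+130,x0:x0+95],None,fx=S,fy=S,interpolation=cv2.INTER_CUBIC)
    ims.append(im)
cv2.imwrite("pics/pre3.png",np.hstack(ims))
E
```

```text
clock: 8.95
eef_pos: [0.5287, 0.1532, 0.1556]
tool_rot: [0.047, 0.964, -0.012, 0.261]
ft_force: [-0.1, -0.5, -1.4]
grip_width: 0.0521
grasp_force: 64.4
mm [-1.6  0.2 -2.6] rot [-0.0011  0.0043  0.0015] q [ 0.42  0.08 -0.54  0.48 -0.25  0.46] F [-0.1 -0.5 -1.4]
```

View pics/pre3.png

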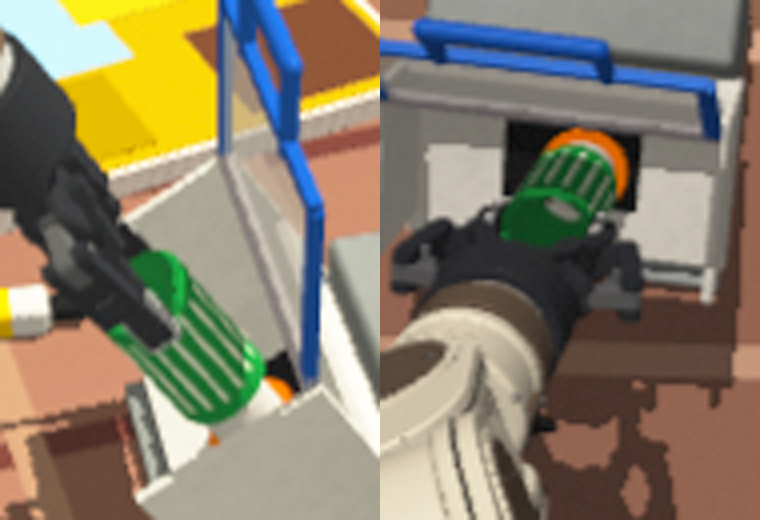

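```bash
python3 -m inch '[2.5,-0.2,-4.3,0,0,0,40, 5,-0.5,-8.7,0,0,0,40, 5,-0.5,-8.7,0,0,0,40, 5,-0.5,-8.7,0,0,0,40]'; python3 -c "
from h import *
rem(tcp(.002,-.009,.04))"
```

```text
clock: 9.38
eef_pos: [0.5335, 0.1525, 0.1466]
tool_rot: [0.047, 0.964, -0.012, 0.261]
ft_force: [-0.3, 0.1, -1.5]
grip_width: 0.0524
grasp_force: 64.4
mm [-1.4  0.3 -2.2] rot [-0.0011  0.0044  0.0013] q [ 0.42  0.1  -0.54  0.46 -0.25  0.45] F [-0.3  0.1 -1.5]
```

```bash
python3 -m inch '[2.5,-0.2,-4.3,0,0,0,40, 5,-0.5,-8.7,0,0,0,40, 5,-0.5,-8.7,0,0,0,40, 5,-0.5,-8.7,0,0,0,40]'; python3 -c "
from h import *
rem(tcp(.002,-.009,.03));print(bot.get_obs()['ft_torque'])"
```

```text
clock: 9.72
eef_pos: [0.5385, 0.152, 0.1375]
tool_rot: [0.047, 0.964, -0.012, 0.26]
ft_force: [0.1, 0.0, -1.7]
grip_width: 0.0529
grasp_force: 64.4
mm [-1.5  0.4 -1.8] rot [-0.0009  0.0041  0.0015] q [ 0.41  0.12 -0.55  0.43 -0.25  0.45] F [ 0.1  0.  -1.7]
[0.03074793 0.70887934 0.04274038]
```

```bash
python3 -m inch '[2.5,-0.2,-4.3,0,0,0,40, 5,-0.5,-8.7,0,0,0,40, 5,-0.5,-8.7,0,0,0,40, 5,-0.5,-8.7,0,0,0,40]'; python3 -c "
from h import *
rem(tcp(.002,-.009,.02))"; python3 -m inch '[2,-0.2,-3.5,0,0,0,40, 4,-0.4,-7,0,0,0,40, 4,-0.4,-7,0,0,0,40, 4,-0.4,-7,0,0,0,40]'; python3 -c "
from h import *
rem(tcp(.002,-.009,.012))"
```

```text
clock: 10.05
eef_pos: [0.5436, 0.1514, 0.1289]
tool_rot: [0.047, 0.964, -0.012, 0.261]
ft_force: [-0.2, -0.7, -1.7]
grip_width: 0.0524
grasp_force: 64.4
mm [-1.6  0.5 -1.9] rot [-0.0009  0.0042  0.0015] q [ 0.4   0.14 -0.55  0.4  -0.24  0.44] F [-0.2 -0.7 -1.7]
clock: 10.38
eef_pos: [0.5478, 0.1513, 0.1223]
tool_rot: [0.047, 0.964, -0.012, 0.261]
ft_force: [-0.6, 0.3, -1.3]
grip_width: 0.0524
grasp_force: 64.4
mm [-1.8  0.2 -2.2] rot [-0.0014  0.0049  0.0012] q [ 0.4   0.16 -0.55  0.38 -0.24  0.44] F [-0.6  0.3 -1.3]
```

```bash
python3 -m inch '[2,-0.2,-3.5,0,0,0,40, 2,-0.2,-3.5,0,0,0,40, 2,-0.2,-3.5,0,0,0,40]'; python3 -m inch '[2,-0.2,-3.5,0,0,0,40, 2,-0.2,-3.5,0,0,0,40, 2,-0.2,-3.5,0,0,0,40]'
python3 - <<'E'
from h import *
rem(tcp(.002,-.009,.004))
ims=[]
for n,(x0,y0) in(("side",(245,120)),("top",(205,195))):
    im=bot.camera(n);cv2.imwrite(f"pics/{n}6.png",im)
    m=cv2.inRange(cv2.cvtColor(im,cv2.COLOR_BGR2HSV),(3,150,120),(22,255,255))[y0:y0+130,x0:x0+95]
    v,u=np.nonzero(m);print(n,len(u),u.mean()+x0 if len(u) else 0,v.mean()+y0 if len(u) else 0)
    im=cv2.imread(f"pics/{n}5.png");m=cv2.inRange(cv2.cvtColor(im,cv2.COLOR_BGR2HSV),(3,150,120),(22,255,255))[y0:y0+130,x0:x0+95]
    v,u=np.nonzero(m);print(n,len(u),u.mean()+x0 if len(u) else 0,v.mean()+y0 if len(u) else 0)
E
```

```text
clock: 10.63
eef_pos: [0.5498, 0.1511, 0.1188]
tool_rot: [0.047, 0.964, -0.012, 0.261]
ft_force: [-1.5, -0.3, -1.0]
grip_width: 0.0522
grasp_force: 64.5
clock: 10.88
eef_pos: [0.5518, 0.1509, 0.1158]
tool_rot: [0.047, 0.964, -0.012, 0.261]
ft_force: [-6.6, -0.2, 5.0]
grip_width: 0.0524
grasp_force: 65.2
mm [-1.8  0.2 -2.6] rot [-0.0014  0.0056  0.0011] q [ 0.39  0.18 -0.55  0.36 -0.24  0.43] F [-6.6 -0.2  5. ]
side 490 322.96530612244896 131.72244897959183
side 515 322.24466019417474 135.80776699029127
top 0 0 0
top 92 259.02173913043475 232.3586956521739
```

```bash
python3 -m inch '[1.5,-0.1,-2.6,0,0,0,40, 1.5,-0.1,-2.6,0,0,0,40, 1.5,-0.1,-2.6,0,0,0,40]'; python3 -m inch '[1.5,-0.1,-2.6,0,0,0,40, 1.5,-0.1,-2.6,0,0,0,40, 1.5,-0.1,-2.6,0,0,0,40]'
python3 - <<'E'
from h import *
rem(tcp(.002,-.009,-.002))
for k in("side4","side5","side6"):
    im=cv2.imread(f"pics/{k}.png")
    m=cv2.inRange(cv2.cvtColor(im,cv2.COLOR_BGR2HSV),(3,170,150),(20,255,255))[200:240,290:325]
    v,u=np.nonzero(m);print(k,len(u),u.mean()+290 if len(u) else 0,v.mean()+200 if len(u) else 0)
E
```

```text
clock: 11.23
eef_pos: [0.5527, 0.1521, 0.1156]
tool_rot: [0.046, 0.964, -0.01, 0.262]
ft_force: [-22.5, 0.3, 25.3]
grip_width: 0.0523
grasp_force: 67.8
clock: 11.48
eef_pos: [0.5541, 0.1529, 0.1152]
tool_rot: [0.045, 0.964, -0.009, 0.263]
ft_force: [-37.4, 2.3, 42.1]
grip_width: 0.0524
grasp_force: 71.6
mm [-1.1 -2.  -7.2] rot [-0.005   0.0095 -0.0026] q [ 0.39  0.18 -0.55  0.36 -0.24  0.43] F [-37.4   2.3  42.1]
side4 20 313.15 217.85
side5 20 313.15 217.85
side6 0 0 0
```

Run:
```python
from h import *
t=np.linspace(0,2*np.pi,60);ims=[]
C=lambda r,z:np.c_[r*np.cos(t),r*np.sin(t),0*t+z]
for n,(x0,y0) in(("side",(270,160)),("top",(215,195))):
    im=bot.camera(n);cv2.imwrite(f"pics/{n}7.png",im);S=6
    im=cv2.resize(im[y0:y0+90,x0:x0+65],None,fx=S,fy=S,interpolation=cv2.INTER_CUBIC)
    def pl(P,c):cv2.polylines(im,[((proj(n,P)+.5-[x0,y0])*S).astype(np.int32)],True,c,1)
    pl(D2W(C(.027,.091)+[.002,-.009,0],*PP),(255,0,255))
    pl(D2W(C(.027,.006)+[.002,-.009,0],*PP),(255,0,255))
    pl(D2W(C(.027,.103)+[.002,-.009,0],*PP),(0,255,255))
    pl(D2W(C(.027,.018)+[.002,-.009,0],*PP),(0,255,255))
    ims.append(im)
    for k in("seal","fresh_mid"):
        f=bot.silhouettes if k=="seal" else bot.spot_point
        print(n,k,[(np.round(d["uv"]).tolist(),round(d["confidence"],2)) for d in f(n,k)])
    print("mid pred",proj(n,D2W([[.002,-.009,.0485],[.002,-.009,.0605]],*PP)).round(1).tolist())
cv2.imwrite("pics/home.png",np.hstack(ims))
```

```text
side seal []
side fresh_mid [([306.0, 404.0], 0.92), ([299.0, 472.0], 0.74), ([412.0, 454.0], 0.73), ([309.0, 243.0], 0.3)]
mid pred [[301.1, 215.9], [298.3, 212.8]]
top seal []
top fresh_mid [([454.0, 247.0], 0.9), ([446.0, 315.0], 0.62), ([252.0, 239.0], 0.6), ([406.0, 292.0], 0.58)]
mid pred [[253.3, 241.1], [252.4, 242.7]]
```

View pics/home.png

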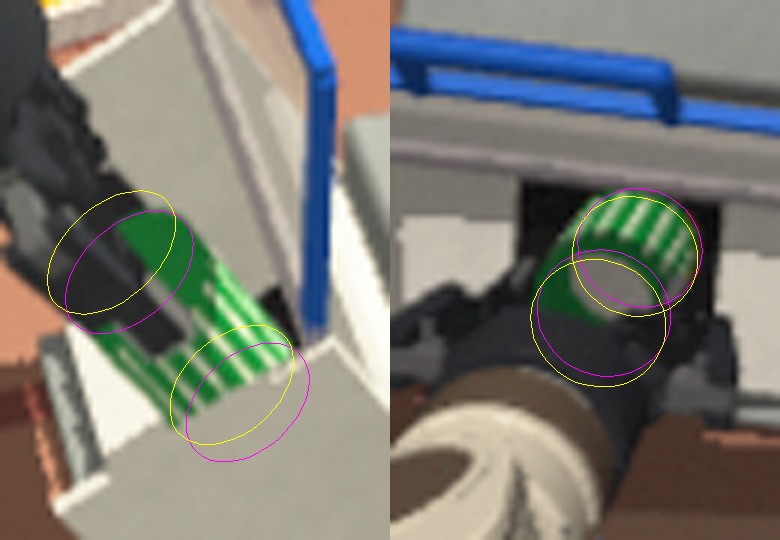

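```bash
python3 -m inch '[-2,0,1.5,0,0,0,40, -3.5,0,2.5,0,0,0,40, -3.5,0,2.5,0,0,0,40, -3.5,0,2.5,0,0,0,40]'; python3 -m inch '[0,0,0,0,0,0,75, 0,0,0,0,0,0,75, 0,0,0,0,0,0,75, 0,0,0,0,0,0,75]'
python3 - <<'E'
from h import *
rem(tcp(.002,-.009,.006))
E
```

```text
clock: 12.12
eef_pos: [0.5523, 0.152, 0.1149]
tool_rot: [0.046, 0.964, -0.01, 0.263]
ft_force: [-11.1, 1.8, 16.3]
grip_width: 0.0522
grasp_force: 68.0
clock: 12.45
eef_pos: [0.5512, 0.1502, 0.112]
tool_rot: [0.047, 0.964, -0.012, 0.26]
ft_force: [0.6, -0.2, 0.3]
grip_width: 0.0639
grasp_force: 0.0
mm [-2.2  1.   2.9] rot [-0.0006  0.0041  0.0018] q [ 0.39  0.18 -0.56  0.36 -0.24  0.43] F [ 0.6 -0.2  0.3]
```

```bash
python3 -m inch '[-8,1,14,0,0,0,75, -20,2,35,0,0,0,75, -38,3,66,0,0,0,75, -55,5,96,0,0,0,100, -70,6,121,0,0,0,100, -70,6,121,0,0,0,100]'
python3 - <<'E'
from h import *
t=np.linspace(0,2*np.pi,60);S=4
C=lambda r,z:np.c_[r*np.cos(t),r*np.sin(t),0*t+z]
box={"side":(260,150,100,100),"top":(205,195,100,80)}
M={}
for n,(x0,y0,w,h) in box.items():
    im=bot.camera(n);cv2.imwrite(f"pics/{n}8.png",im)
    m=cv2.inRange(cv2.cvtColor(im,cv2.COLOR_BGR2HSV),(45,90,30),(85,255,255))[y0:y0+h,x0:x0+w]
    v,u=np.nonzero(m);print(n,len(u),u.min()+x0,u.max()+x0,v.min()+y0,v.max()+y0)
    m=cv2.morphologyEx(m,cv2.MORPH_CLOSE,np.ones((3,3)))
    M[n]=cv2.resize(m,None,fx=S,fy=S,interpolation=cv2.INTER_LINEAR)>127
def ren(n,dx,s,f):
    x0,y0,w,h=box[n];k=np.zeros((h*S,w*S),np.uint8)
    P=D2W(np.vstack([C(.027,f),C(.027,f+.085)])+[dx,s,0],*PP)
    u=((proj(n,P)+.5-[x0,y0])*S).astype(np.float32);cv2.fillConvexPoly(k,cv2.convexHull(u).round().astype(np.int32),1);return k>0
for n in box:
    r=[]
    for f in(.004,.006,.009,.012,.018):
        for dx in range(-2,8,2):
            for s in range(-14,-2,2):
                R=ren(n,dx/1e3,s/1e3,f);r.append((round((R&M[n]).sum()/(R|M[n]).sum(),3),f,dx,s))
    print(n,sorted(r)[-6:])
for q in("cover_grip","cover_hinge"):
  for n in box: print(q,n,[(np.round(d["uv"],1).tolist(),round(d["confidence"],2)) for d in bot.spot_point(n,q)][:2])
m={}
for n in box:
    im=cv2.imread(f"pics/{n}8.png");h=cv2.inRange(cv2.cvtColor(im,cv2.COLOR_BGR2HSV),(105,150,60),(125,255,255));v,u=np.nonzero(h[80:240,190:340]);print(n,"blue",u.min()+190,u.max()+190,v.min()+80,v.max()+80)
rem(tcp(.002,-.009,.14))
E
```

```text
clock: 12.95
eef_pos: [0.4824, 0.1579, 0.2398]
tool_rot: [0.047, 0.963, -0.01, 0.265]
ft_force: [0.4, 0.8, 0.5]
grip_width: 0.0852
grasp_force: 0.0
side 605 280 316 196 230
top 408 239 266 227 257
side [(np.float64(0.72), 0.006, -2, -8), (np.float64(0.72), 0.009, -2, -4), (np.float64(0.722), 0.004, -2, -6), (np.float64(0.723), 0.006, -2, -6), (np.float64(0.724), 0.006, -2, -4), (np.float64(0.725), 0.004, -2, -4)]
top [(np.float64(0.762), 0.006, 0, -8), (np.float64(0.764), 0.012, 2, -8), (np.float64(0.765), 0.009, 2, -8), (np.float64(0.767), 0.004, -2, -6), (np.float64(0.767), 0.004, 0, -6), (np.float64(0.768), 0.006, 0, -6)]
cover_grip side [([312.1, 122.4], 0.82), ([442.7, 350.9], 0.47)]
cover_grip top [([234.6, 205.8], 0.9), ([258.4, 240.6], 0.19)]
cover_hinge side [([310.5, 188.1], 0.64)]
cover_hinge top [([247.0, 223.2], 0.62)]
side blue 300 325 110 213
top blue 193 289 200 229
mm [ 1.6  1.5 -0.8] rot [0.0003 0.002  0.0018] q [ 0.48 -0.08 -0.48  0.72 -0.28  0.51] F [-0.4  0.1 -0.1]
```

```bash
cat >> h.py <<'E'
def bart(q,back=.003,off=(0,0)): # TCP with tool z=-deck z, bar 'back' ahead of the TCP
    return D2W(barD(q)+[0,0,back]+np.array([off[0],0,off[1]]),*PP)[0]
def goal2(lean=0):
    d=D2W(np.vstack([np.zeros(3),np.eye(3)]),*PP);d=d[1:]-d[0]
    return Ro.from_rotvec(d[1]*lean)*Ro.from_rotvec(d[2]*np.pi/2)*goal()
def rem2(pos,lean=0):
    o=bot.get_obs();R=Ro.from_quat(o["tool_rot"])
    print("mm",((np.array(pos)-o["eef_pos"])*1e3).round(1),"rot",(goal2(lean)*R.inv()).as_rotvec().round(4),"q",np.round(o["joint_pos"],2),"F",np.round(o["ft_force"],1))
E
python3 -m inch '[0,0,10,-0.06,0.006,0.104,40, 0,0,30,-0.12,0.011,0.208,40, 0,0,55,-0.179,0.017,0.312,40, 0,0,80,-0.239,0.023,0.416,40, 0,0,100,-0.299,0.028,0.52,40, 0,0,115,-0.359,0.034,0.624,40, 0,0,125,-0.418,0.04,0.727,40, 0,0,130,-0.478,0.046,0.831,40]'; python3 -c "
from h import *
rem2(bart(2.11,.063));print(bart(2.11,.063),bart(2.11),bart(0))"
```

```text
clock: 13.92
eef_pos: [0.482, 0.1567, 0.3642]
tool_rot: [-0.407, 0.876, -0.13, 0.225]
ft_force: [-1.1, -0.1, -0.3]
grip_width: 0.0341
grasp_force: 0.0
mm [74.   3.   9.8] rot [-0.3059  0.0301  0.5242] q [ 0.48 -0.13 -0.18  1.07 -0.27 -0.45] F [-1.1 -0.1 -0.3]
[0.55605916 0.15961896 0.37401039] [0.58592389 0.15677325 0.32204887] [0.45778636 0.16898307 0.10306664]
```

```bash
python3 -m inch '[10,0,10,-0.06,0.006,0.104,40, 22,1,10,-0.12,0.012,0.207,40, 36,1,10,-0.181,0.018,0.311,40, 50,2,10,-0.242,0.024,0.414,40, 64,3,10,-0.306,0.03,0.524,40, 74,3,10,-0.306,0.03,0.524,40, 74,3,10,-0.306,0.03,0.524,40, 74,3,10,-0.306,0.03,0.524,40]'
python3 - <<'E'
from h import *
rem2(bart(2.11,.063))
# bar pixel fit: blue bar rows in top, model line at several q
for n in("top","side"):
    im=cv2.imread(f"pics/{n}8.png");h=cv2.inRange(cv2.cvtColor(im,cv2.COLOR_BGR2HSV),(105,150,60),(125,255,255))>0
    for q in(2.0,2.05,2.1,2.15,2.2,2.25):
        P=D2W(barD(q)+np.c_[np.zeros(60),np.linspace(-.04,.04,60),np.zeros(60)],*PP)
        u=proj(n,P);sc=[h[np.round(u[:,1]+d).astype(int),np.round(u[:,0]).astype(int)].mean() for d in(0,)]
        print(n,q,np.round(sc,2))
E
```

```text
clock: 14.58
eef_pos: [0.5552, 0.1593, 0.372]
tool_rot: [-0.647, 0.718, -0.19, 0.173]
ft_force: [0.1, -0.3, -0.6]
grip_width: 0.0344
grasp_force: 0.0
mm [0.9 0.4 2. ] rot [-0.0029 -0.0028  0.0078] q [ 0.41  0.   -0.03  1.07 -0.24 -1.12] F [ 0.1 -0.3 -0.6]
top 2.0 [0.]
top 2.05 [1.]
top 2.1 [0.77]
top 2.15 [1.]
top 2.2 [0.]
top 2.25 [0.]
side 2.0 [0.77]
side 2.05 [0.5]
side 2.1 [1.]
side 2.15 [0.93]
side 2.2 [0.]
side 2.25 [0.]
```

```bash
python3 -m inch '[8,-0.5,-12,0,0,0.006,40, 16,-1,-25,0,0,0.006,40, 24,-2,-38,0,0,0.006,40, 32,-2.5,-50,0,0,0.006,40, 32,-2.5,-50,0,0,0.006,40, 32,-2.5,-50,0,0,0.006,40]'; python3 -m inch '[0,0,0,0,0,0,5, 0,0,0,0,0,0,5, 0,0,0,0,0,0,5, 0,0,0,0,0,0,5, 0,0,0,0,0,0,5, 0,0,0,0,0,0,5]'; python3 -c "
from h import *
rem2(bart(2.11))"
```

```text
clock: 15.08
eef_pos: [0.5862, 0.1568, 0.3227]
tool_rot: [-0.65, 0.715, -0.19, 0.174]
ft_force: [-0.0, 0.1, 0.5]
grip_width: 0.0344
grasp_force: 0.0
clock: 15.58
eef_pos: [0.5871, 0.1572, 0.3241]
tool_rot: [-0.65, 0.714, -0.19, 0.175]
ft_force: [-0.0, 0.4, 0.0]
grip_width: 0.0042
grasp_force: 0.0
mm [-1.2 -0.5 -2. ] rot [-0.003   0.0004 -0.0013] q [ 0.38  0.06 -0.09  0.94 -0.23 -1.16] F [-0.   0.4  0. ]
```

Run:
```python
from h import *
for a,b in(((312,123.5),(238.3,203)),((306.7,112),(215,200.7)),((317.7,135),(261.7,205.7))):print(tri(a,b))
T=bot.get_obs()["eef_pos"];print(T,proj("side",T),proj("top",T))
for n,(x0,x1,y0,y1) in(("top",(205,270,190,222)),("side",(290,335,100,150))):
    im=cv2.imread(f"pics/{n}8.png");nw=bot.camera(n);cv2.imwrite(f"pics/{n}9.png",nw)
    for I in(im,nw):
        h=cv2.inRange(cv2.cvtColor(I,cv2.COLOR_BGR2HSV),(105,150,60),(125,255,255))>0
        print(n);[print(r,"".join("#" if v else "." for v in h[r,x0:x1])) for r in range(y0,y1,2)]
```

```text
(array([0.59178678, 0.1560275 , 0.32100479]), np.float64(0.004350330612395045))
(array([0.59634005, 0.20390207, 0.31854644]), np.float64(0.003522221471800625))
(array([0.58650524, 0.10785594, 0.32545748]), np.float64(0.003938495487325679))
[0.58713299 0.15723951 0.32407077] [[310.55247719 121.85474269]] [[237.14000832 205.8435924 ]]
top
190 .................................................................
192 .................................................................
194 .................................................................
196 .................................................................
198 .................................................................
200 .........#######.................................................
202 .........#######################.................................
204 ..........#######################################................
206 ################.......##################################........
208 #################################.......#################........
210 ..............###################################....####
[... 3292 characters left out ...]

122 ..................######.....................
124 ..........#..#....#######....................
126 ..........#..######.######...................
128 ..........#...#####..######..................
130 ..........#....####...######.................
132 ..........#....####....######................
134 ..........#.....####....######...............
136 ..........#......####....#####...............
138 ..........#.......####...#####...............
140 ..........#........####...####...............
142 ..........#.........####..####...............
144 ..........#.........#########................
146 ..........#..........########................
148 ..........#...........#######................
```

Run:
```python
from h import *
for n,(x0,x1,y0,y1) in(("side",(270,335,85,150)),("top",(205,270,185,232))):
    I=cv2.imread(f"pics/{n}9.png");H=cv2.cvtColor(I,cv2.COLOR_BGR2HSV)
    h=cv2.inRange(H,(105,150,60),(125,255,255))>0;d=(H[...,2]<75)&~h;g=(H[...,1]<60)&~d&~h
    for r in range(y0,y1,1 if n=="top" else 2):print(r,"".join("#" if h[r,c] else "k" if d[r,c] else "-" if g[r,c] else "." for c in range(x0,x1)))
o=bot.get_obs();R=Ro.from_quat(o["tool_rot"]).as_matrix();T=o["eef_pos"];print(R.round(2).tolist())
for k in(0,.022):print(proj("side",T+R[:,2]*k),proj("top",T+R[:,2]*k))
```

```text
85 kkkkkkkkkkkkkkkkkkkkkkkkkkkk......kkkkkkkkk......................
87 kkkkkkkkkkkkkkkkkkkkkkkkkkk.......kkkkkkkkk......................
89 kkkkkkkkkkkkkkkkkkkkkkkkkkkk......kkkkkkkkk......................
91 kkkkkkkkkkkkkkkkkkkkkkkkkkkkk.....kkkkkkkk.......................
93 kkkkkkkkkkkkkkkkkkkk..kkkkkkkk..kkkkkkkkkk.......................
95 kkkkkkkkkkkkkkkkkk......kkkkkkkkkkkkkkkkkk.......................
97 kkkkkkkkkkkkkkkkkkk......kkkkkkkkkkkkkkkk-.......................
99 ........kkkkkkkkkkkk......kkkkkkkkkkkk....--.....................
101 k...........kkkkkkkkkk......kkkkkkkkk.......--...................
103 kkkkkkk......kkkkkkkkkk......kkkkkkk..........--.................
105 kkkkkkkkkkkkkkkkkkkkkkkkk......kkkkkkk...........-...............
107 kkkkkkkkkkkkkkkkkkkkkkkkkkkk...----kkkk............-.............
109 kkkkkkkkkkkkkkkkkkkkkkkkkkkkk...----kkkk.............--..........
111 kkkkkkkkkkkkkkkkkkkkkkkkkk---kk..-----kkkk.......................
113 ....kkkkkkkkkkkk.......kkk----kk...----kkkk...............-......
115 ...........kkkk..........kkk----k.-.----kkkk..........
[... 3975 characters left out ...]
--------------------------
225 -----------------.....kkkkkkkkkkkkkkkkkkkk-----------------------
226 ------------------...kkkkkkkkkkkkkkkkkkkkkkkk......--------------
227 -------------------..kkkkkkkkkkkkkkkkkkkkkkk...kkkkkk....--------
228 --------------------..kkkkkkkkkkkkkkkkkkkkk..........kk...kkkkkkk
229 --------------------...kkkkkkkkkkkkkkkkkkk..............k..kkkkkk
230 ---------------------..kkkkkkkkkkkkkkkkkk......-...--......kkkkkk
231 -----k----------------.kkkkkkkkkkkkkkkkk......-....-........kkkkk
[[-0.09, -0.86, 0.5], [-1.0, 0.08, -0.04], [-0.0, -0.5, -0.87]]
[[310.5740396  121.96887209]] [[237.18460208 205.86345073]]
[[316.2448618  129.89092429]] [[239.40133098 203.24400628]]
```

```bash
python3 -m inch '[-10,1,17,0,0,0,40, -10,1,17,0,0,0,40, -10,1,17,0,0,0,40, -10,1,17,0,0,0,40, -10,1,17,0,0,0,40, -5,0.5,8,0,0,0,40, 2,-0.2,-3,0,0,0,40, 7,-0.5,-11,0,0,0,40]';python3 -m inch '[1,0,-1,0,0,0,40, 1,0,-1,0,0,0,40, 1,0,-1,0,0,0,40]'
python3 - <<'E'
from h import *
rem2(bart(2.11))
for n,(x0,x1,y0,y1) in(("side",(270,335,85,150)),):
    I=bot.camera(n);H=cv2.cvtColor(I,cv2.COLOR_BGR2HSV)
    h=cv2.inRange(H,(105,150,60),(125,255,255))>0;d=(H[...,2]<75)&~h;g=(H[...,1]<60)&~d&~h
    for r in range(y0,y1,2):print(r,"".join("#" if h[r,c] else "k" if d[r,c] else "-" if g[r,c] else "." for c in range(x0,x1)))
E
```

```text
clock: 16.35
eef_pos: [0.5943, 0.1564, 0.3105]
tool_rot: [-0.65, 0.715, -0.19, 0.174]
ft_force: [-0.4, -0.0, -0.0]
grip_width: 0.0342
grasp_force: 0.0
clock: 16.6
eef_pos: [0.5952, 0.1566, 0.3113]
tool_rot: [-0.65, 0.715, -0.19, 0.175]
ft_force: [1.4, -0.8, 0.1]
grip_width: 0.0342
grasp_force: 0.0
mm [-9.3  0.2 10.8] rot [-0.0025 -0.0007 -0.0011] q [ 0.37  0.08 -0.1   0.91 -0.22 -1.16] F [ 1.4 -0.8  0.1]
85 kkkkkkkkkkkkkkkkkkkkkkkkkkkkkkkkk...........kkkkkkk..............
87 kkkkkkkkkkkkkkkkkkkkkkkkkkkkkkkkk...........kkkkkkkk.............
89 kkkkkkkkkkkkkkkkkkkkkkkkkkkkkkkkkkk.........kkkkkkkk.............
91 kkkkkkkkkkkkkkkkkkkkkkkkkkkkkkkkkkkkk........kkkkkkk.............
93 kkkkkkkkkkkkkkkkkkkkkkkkkkkkkkkkkkkkkkk.....kkkkkkkkk............
95 kkkkkkkkkkkkkkkkkkkkkkkkkkkkkkkkkkkkkkkkkkkkkkkkkkkkk............
97 kkkkkkkkkkkkkkkkkkkkkkkkkkkkk.kkkkkkkkkkkkkkkkkkkkkkk............
99 kkkkkkkkkkkkkkkkkkkkkkkkk.......-kkkkkkkkkkkkkkkk................
101 kkkkkkkkkkkkkkkkkkkkkk..............kkkkkkkkkkkk.................
103 ......kkkkkkkkkkkkkk...................kkkkkkkk-.................

[... 909 characters left out ...]

131 ------.....................kkk----kk###...######.................
133 --------.......................----.####...######................
135 ----..........................#---.-.####...######...............
137 ..............................#---..-.####...#####...............
139 ..............................#---...-####....####...............
141 ..............................#---....-####...####...............
143 ..............................#--......-##########...............
145 ..............................#--......-.########..........------
147 ..............................#--.......-.#######....------------
149 ..............................#--........-.######.---------------
```

```bash
python3 -m inch '[1.5,0,-2.6,0,0,0,40, 3,-0.3,-5.2,0,0,0,40, 3,-0.3,-5.2,0,0,0,40]';python3 -m inch '[0,0,0,0,0,0,5, 0,0,0,0,0,0,5, 0,0,0,0,0,0,5, 0,0,0,0,0,0,5, 0,0,0,0,0,0,5]'; python3 -c "
from h import *
rem2(bart(2.11))"
```

```text
clock: 16.9
eef_pos: [0.5981, 0.1563, 0.3061]
tool_rot: [-0.65, 0.715, -0.19, 0.175]
ft_force: [-0.3, -0.3, -0.4]
grip_width: 0.0341
grasp_force: 0.0
clock: 17.32
eef_pos: [0.5982, 0.1564, 0.3068]
tool_rot: [-0.65, 0.715, -0.19, 0.175]
ft_force: [-1.0, 0.0, 0.5]
grip_width: 0.0098
grasp_force: 58.5
mm [-12.3   0.4  15.3] rot [-0.0028  0.0003 -0.0013] q [ 0.37  0.09 -0.11  0.9  -0.22 -1.17] F [-1.   0.   0.5]
```

Run:
```python
from h import *
o=bot.get_obs();R=Ro.from_quat(o["tool_rot"]).as_matrix();T=np.array([.5952,.1566,.3113])
for k in(-.02,-.01,0,.01,.02):
    print(k,[proj("side",T+R[:,2]*k+R[:,1]*s)[0].round(1).tolist() for s in(-.017,.017)],proj("side",T+R[:,2]*k)[0].round(1))
for n,(x0,x1,y0,y1) in(("side",(270,335,85,150)),):
    I=bot.camera(n);cv2.imwrite("pics/side10.png",I);H=cv2.cvtColor(I,cv2.COLOR_BGR2HSV)
    h=cv2.inRange(H,(105,150,60),(125,255,255))>0;d=(H[...,2]<75)&~h;g=(H[...,1]<60)&~d&~h
    for r in range(y0,y1,2):print(r,"".join("#" if h[r,c] else "k" if d[r,c] else "-" if g[r,c] else "." for c in range(x0,x1)))
print(D2W(barD(2.11),*PP),D2W([.062,0,.101],*PP))
for q in np.arange(2.1,-.01,-.35):print(round(q,2),((bart(q)-bart(2.1))*1e3).round())
```

```text
-0.02 [[317.0, 114.9], [302.1, 124.8]] [309.5 119.9]
-0.01 [[319.6, 118.6], [304.8, 128.4]] [312.1 123.5]
0 [[322.1, 122.2], [307.4, 132.0]] [314.7 127.1]
0.01 [[324.6, 125.8], [310.0, 135.5]] [317.3 130.7]
0.02 [[327.1, 129.4], [312.5, 138.9]] [319.8 134.2]
85 kkkkkkkkkkkkkkkkkkkkkkkkkkkkkkkkkkk.......kkkkkkkk...............
87 kkkkkkkkkkkkkkkkkkkkkkkkkkkkkkkkkkk.......kkkkkkkk...............
89 kkkkkkkkkkkkkkkkkkkkkkkkkkkkkkkkkkk.......kkkkkkkk...............
91 kkkkkkkkkkkkkkkkkkkkkkkkkkkkkkkkkkk......kkkkkkkkk...............
93 kkkkkkkkkkkkkkkkkkkkkkkkkkkkkkkkkk.......kkkkkkkkk...............
95 kkkkkkkkkkkkkkkkkkkkkkkkkkkkkkkkkk.......kkkkkkkkk...............
97 kkkkkkkkkkkkkkkkkkkkkkkkkkkkkkkkkkk......kkkkkkkkk...............
99 kkkkkkkkkkkkkkkkkkkkkkkkkkkkkkkkkkkkk....kkkkkkkkk...............
101 kkkkkkkkkkkkkkkkkkkkkkkkkkk...kkkkkkkkkkkkkkkkkkkk...............
103 kkkkkkkkkkkkkkkkkkkkkkkk.......kkkkkkkkkkkkkkkkkk................
105 -.......kkkkkkkkkkkkkkkk.........kkkkkkkkkkkkkk..-...............
107 kkk-............kkkkkkkkk..........kkkkkkkkk.......-.............
109 kkkk.
[... 991 characters left out ...]
..............#---..-.####...#####...............
139 ..............................#---...-####...#####...............
141 ..............................#---....-####.-#####...............
143 ..............................#--......-##########...............
145 ..............................#--......-.########..........------
147 ..............................#--.......-.#######....------------
149 ..............................#--........-.######.---------------
[[0.58741712 0.15663096 0.31945079]] [[0.58514917 0.15684707 0.17346857]]
2.1 [0. 0. 0.]
1.75 [-50.   5.  -9.]
1.4 [-94.   9. -34.]
1.05 [-126.   12.  -73.]
0.7 [-144.   14. -120.]
0.35 [-144.   14. -171.]
-0.0 [-127.   12. -219.]
```

```bash
cat > plan.py <<'E'
from h import *
import sys
def plan(q0,step,n=8,c=(0,0,0)):
    for i in range(1,n+1):print(((bart(q0-step*i)-bart(q0))*1e3+np.array(c)*i/n).round(1).tolist())
plan(float(sys.argv[1]),float(sys.argv[2]))
E
python3 plan.py 2.11 .04
```

```text
[-5.8, 0.6, -0.0]
[-11.6, 1.1, -0.3]
[-17.4, 1.7, -0.8]
[-23.2, 2.2, -1.5]
[-28.9, 2.8, -2.5]
[-34.6, 3.3, -3.6]
[-40.2, 3.8, -5.1]
[-45.8, 4.4, -6.7]
```

```bash
python3 -m inch '[-6,0.5,0,0,0,0,5, -11.5,1,-0.5,0,0,0,5, -17.5,1.5,-1,0,0,0,5, -23,2,-1.5,0,0,0,5, -29,3,-2.5,0,0,0,5, -34.5,3.5,-3.5,0,0,0,5, -40,4,-5,0,0,0,5, -46,4.5,-6.5,0,0,0,5]'; python3 plan.py 1.79 .05;  python3 -c "
from h import *
T=np.array([.5982,.1564,.3065])
print((bot.get_obs()['eef_pos']-T)*1e3,[(d['uv'],d['confidence']) for d in bot.spot_point('side','cover_grip') if bot.camera('side') is not None][:1])
print(proj('side',D2W(barD(1.79),*PP)))"
```

```text
clock: 18.03
eef_pos: [0.5527, 0.1608, 0.3022]
tool_rot: [-0.649, 0.714, -0.192, 0.177]
ft_force: [-2.4, -1.6, 13.6]
grip_width: 0.0097
grasp_force: 59.7
[-6.9, 0.7, -2.4]
[-13.6, 1.3, -5.1]
[-20.2, 1.9, -8.1]
[-26.7, 2.5, -11.5]
[-33.0, 3.1, -15.2]
[-39.0, 3.7, -19.2]
[-44.9, 4.3, -23.4]
[-50.6, 4.8, -28.0]
[-45.51419744   4.37819622  -4.31493955] [([314.6, 122.2], 0.74)]
[[287.43073803 130.3632227 ]]
```

```bash
python3 -m inch '[-7,0.5,-0.5,0,0,0,5, -14,1.5,-2.5,0,0,0,5, -20.5,2,-5,0,0,0,5, -27,2.5,-8.5,0,0,0,5, -33.5,3,-12,0,0,0,5, -40,4,-15.5,0,0,0,5, -46,4.5,-19.5,0,0,0,5, -52,5,-24,0,0,0,5]'; python3 plan.py 1.42 .05;  python3 -c "
from h import *
T=np.array([.5982,.1564,.3065])
o=bot.get_obs();d=o['eef_pos']-T;print(d*1e3)
for q in np.arange(1.3,1.6,.04):print(round(q,2),((bart(q)-bart(2.11)-d)*1e3).round(1),((bart(q)-bart(2.16)-d)*1e3).round(1))"
```

```text
clock: 18.85
eef_pos: [0.499, 0.1659, 0.2763]
tool_rot: [-0.65, 0.714, -0.191, 0.175]
ft_force: [-1.6, -1.6, 5.6]
grip_width: 0.0091
grasp_force: 58.5
[-5.6, 0.5, -4.7]
[-10.9, 1.0, -9.7]
[-15.9, 1.5, -14.9]
[-20.7, 2.0, -20.4]
[-25.3, 2.4, -26.1]
[-29.5, 2.8, -32.0]
[-33.4, 3.2, -38.2]
[-37.0, 3.5, -44.5]
[-99.17897931   9.45259409 -30.19840134]
1.3 [ -6.8   0.6 -13.5] [-14.    1.3 -13.2]
1.34 [-2.6  0.2 -9.4] [-9.9  0.9 -9.1]
1.38 [ 1.7 -0.2 -5.5] [-5.6  0.5 -5.2]
1.42 [ 6.2 -0.6 -1.7] [-1.1  0.1 -1.4]
1.46 [10.8 -1.   1.8] [ 3.5 -0.3  2.1]
1.5 [15.5 -1.5  5.2] [ 8.3 -0.8  5.5]
1.54 [20.4 -1.9  8.3] [13.1 -1.3  8.6]
1.58 [25.4 -2.4 11.3] [18.1 -1.7 11.6]
```

```bash
python3 -m inch '[-5.5,0.5,-4.5,0,0,0,5, -11,1,-9.5,0,0,0,5, -16,1.5,-14.5,0,0,0,5, -21,2,-20,0,0,0,5, -25.5,2.5,-25.5,0,0,0,5, -29.5,3,-31.5,0,0,0,5, -33.5,3,-37.5,0,0,0,5, -37,3.5,-44,0,0,0,5]'; python3 plan.py 1.03 .05;  python3 -c "
from h import *
T=np.array([.5982,.1564,.3065])
o=bot.get_obs();d=o['eef_pos']-T;print(d*1e3)
for q in np.arange(.94,1.14,.04):print(round(q,2),((bart(q)-bart(2.16)-d)*1e3).round(1))"
```

```text
clock: 19.52
eef_pos: [0.4625, 0.1694, 0.231]
tool_rot: [-0.65, 0.714, -0.19, 0.175]
ft_force: [-0.4, 0.4, 3.3]
grip_width: 0.0095
grasp_force: 59.8
[-3.4, 0.3, -6.5]
[-6.4, 0.6, -13.1]
[-9.1, 0.9, -19.9]
[-11.5, 1.1, -26.8]
[-13.5, 1.3, -33.8]
[-15.2, 1.4, -40.9]
[-16.5, 1.6, -48.1]
[-17.4, 1.7, -55.3]
[-135.74085684   12.98050075  -75.45744256]
0.94 [ -6.7   0.6 -11.2]
0.98 [-4.3  0.4 -5.9]
1.02 [-1.6  0.1 -0.7]
1.06 [ 1.3 -0.2  4.4]
1.1 [ 4.4 -0.5  9.3]
```

Tracking well (q ≈ 1.03), with low forces.

```bash
python3 -m inch '[-3.5,0.5,-6.5,0,0,0,5, -6.5,0.5,-13,0,0,0,5, -9,1,-20,0,0,0,5, -11.5,1,-27,0,0,0,5, -13.5,1.5,-34,0,0,0,5, -15,1.5,-41,0,0,0,5, -16.5,1.5,-48,0,0,0,5, -17.5,1.5,-55,0,0,0,5]'; python3 plan.py .63 .04;  python3 -c "
from h import *
T=np.array([.5982,.1564,.3065])
o=bot.get_obs();d=o['eef_pos']-T;print(d*1e3)
for q in np.arange(.56,.74,.03):print(round(q,2),((bart(q)-bart(2.16)-d)*1e3).round(1))"
```

```text
clock: 20.18
eef_pos: [0.4461, 0.1709, 0.1768]
tool_rot: [-0.65, 0.715, -0.191, 0.176]
ft_force: [4.6, -2.0, 1.7]
grip_width: 0.009
grasp_force: 58.8
[-0.5, 0.0, -5.8]
[-0.8, 0.1, -11.7]
[-0.8, 0.1, -17.5]
[-0.6, 0.1, -23.3]
[-0.2, 0.0, -29.2]
[0.5, -0.0, -35.0]
[1.4, -0.1, -40.7]
[2.5, -0.2, -46.5]
[-152.06738014   14.51285107 -129.7191497 ]
0.56 [ -2.7   0.2 -10.7]
0.59 [-2.5  0.2 -6.3]
0.62 [-2.1  0.2 -1.9]
0.65 [-1.6  0.1  2.4]
0.68 [-1.   0.1  6.8]
0.71 [-0.3  0.  11.1]
```

```bash
python3 -m inch '[0,0,-6,0,0,0,5, 0,0,-12,0,0,0,5, 0,0,-17.5,0,0,0,5, 0,0,-23.5,0,0,0,5, 0.5,0,-29,0,0,0,5, 1,0,-35,0,0,0,5, 2,0,-41,0,0,0,5, 3,0,-46.5,0,0,0,5]'; python3 plan.py .31 .03;  python3 -c "
from h import *
T=np.array([.5982,.1564,.3065])
o=bot.get_obs();d=o['eef_pos']-T;print(d*1e3)
for q in np.arange(.25,.4,.03):print(round(q,2),((bart(q)-bart(2.16)-d)*1e3).round(1))"
```

```text
clock: 20.85
eef_pos: [0.4494, 0.1706, 0.1304]
tool_rot: [-0.65, 0.715, -0.191, 0.175]
ft_force: [4.4, -3.4, 3.7]
grip_width: 0.0089
grasp_force: 58.7
[1.0, -0.1, -4.3]
[2.1, -0.2, -8.5]
[3.3, -0.3, -12.7]
[4.7, -0.4, -16.9]
[6.2, -0.6, -21.0]
[7.8, -0.7, -25.0]
[9.5, -0.9, -29.1]
[11.4, -1.1, -33.0]
[-148.77866246   14.1678448  -176.08029614]
0.25 [-0.7  0.1 -9.1]
0.28 [-1.8  0.2 -4.8]
0.31 [-2.8  0.3 -0.6]
0.34 [-3.6  0.4  3.7]
0.37 [-4.4  0.4  8.1]
0.4 [-5.   0.5 12.4]
```

```bash
python3 -m inch '[1,0,-4.5,0,0,0,5, 2,0,-8.5,0,0,0,5, 3,0,-12.5,0,0,0,5, 4.5,0,-17,0,0,0,5, 6,0,-21,0,0,0,5, 7.5,0,-25,0,0,0,5, 9,0,-29,0,0,0,5, 9,0,-29,0,0,0,5]'; python3 -m inch '[2,0,-4,0,0,0,5, 4,0,-8,0,0,0,5, 4,0,-8,0,0,0,5]'; python3 plan.py .05 .02;  python3 -c "
from h import *
T=np.array([.5982,.1564,.3065])
o=bot.get_obs();d=o['eef_pos']-T;print(d*1e3)
for q in np.arange(-.05,.15,.03):print(round(q,2),((bart(q)-bart(2.16)-d)*1e3).round(1))"
```

```text
clock: 21.52
eef_pos: [0.4598, 0.1699, 0.1022]
tool_rot: [-0.649, 0.715, -0.193, 0.176]
ft_force: [6.7, -5.4, 3.9]
grip_width: 0.0089
grasp_force: 58.6
clock: 21.77
eef_pos: [0.4639, 0.1704, 0.0947]
tool_rot: [-0.649, 0.715, -0.192, 0.176]
ft_force: [8.1, -3.9, 3.7]
grip_width: 0.0091
grasp_force: 61.2
[1.4, -0.1, -2.6]
[2.8, -0.3, -5.1]
[4.2, -0.4, -7.7]
[5.7, -0.5, -10.2]
[7.3, -0.7, -12.6]
[8.9, -0.8, -15.1]
[10.5, -1.0, -17.5]
[12.2, -1.2, -19.8]
[-134.2809039    14.01632301 -211.78962414]
-0.05 [  2.7  -1.5 -13.1]
-0.02 [ 0.4 -1.3 -9.4]
0.01 [-1.8 -1.  -5.6]
0.04 [-3.9 -0.8 -1.8]
0.07 [-5.9 -0.7  2.1]
0.1 [-7.7 -0.5  6.1]
0.13 [-9.5 -0.3 10.1]
```

```bash
python3 -m inch '[1.5,0,-1.7,0,0,0,5, 3,0,-3.5,0,0,0,5, 3,0,-3.5,0,0,0,5]'; python3 -m inch '[1,0,-1.7,0,0,0,5, 2,0,-3.5,0,0,0,5, 2,0,-3.5,0,0,0,5]';python3 -m inch '[1,0,-1.7,0,0,0,5, 2,0,-3.5,0,0,0,5, 2,0,-3.5,0,0,0,5]'
```

```text
clock: 22.02
eef_pos: [0.4657, 0.1719, 0.092]
tool_rot: [-0.65, 0.714, -0.191, 0.177]
ft_force: [-4.3, -2.2, 15.9]
grip_width: 0.0094
grasp_force: 68.2
clock: 22.27
eef_pos: [0.4677, 0.1725, 0.0886]
tool_rot: [-0.65, 0.714, -0.19, 0.178]
ft_force: [-5.1, -10.0, 19.3]
grip_width: 0.0091
grasp_force: 75.5
clock: 22.52
eef_pos: [0.4696, 0.1741, 0.0857]
tool_rot: [-0.651, 0.713, -0.189, 0.179]
ft_force: [-12.2, 1.8, 24.6]
grip_width: 0.0093
grasp_force: 82.8
```

Run:
```python
from h import *
# cover frame: near arm/edge blue in side & top; compare blue mask with model lines for q
P=lambda q,r,y:D2W([.062-r*np.cos(q),y,.101+r*np.sin(q)],*PP)[0]
for n in("side","top"):
    I=bot.camera(n);cv2.imwrite(f"pics/{n}11.png",I);H=cv2.cvtColor(I,cv2.COLOR_BGR2HSV);h=cv2.inRange(H,(103,120,50),(127,255,255))>0
    dt=cv2.distanceTransform((~h).astype(np.uint8),cv2.DIST_L2,5)
    for q in(-.06,-.03,0,.03,.06,.1,.15,.2):
        L=[P(q,.146,y) for y in np.r_[np.linspace(-.042,-.02,12),np.linspace(.02,.042,12)]]
        A=[P(q,r,s*.045) for s in(-1,1) for r in np.linspace(.11,.14,10)]
        f=lambda X:np.round(np.mean([min(dt[int(round(v)),int(round(u))],6) for u,v in proj(n,np.array(X))]),2)
        print(n,q,f(L),f(A))
    v,u=np.nonzero(h[120:280,190:340]);print(n,u.min()+190,u.max()+190,v.min()+120,v.max()+120,proj(n,[P(0,.146,-.045),P(0,.146,.045)]).round(0).tolist())
```

```text
side -0.06 2.35 1.58
side -0.03 2.36 0.8
side 0 2.46 0.83
side 0.03 2.65 1.01
side 0.06 2.88 1.55
side 0.1 3.25 2.5
side 0.15 3.62 3.56
side 0.2 4.03 4.11
side 252 321 159 242 [[258.0, 234.0], [252.0, 207.0]]
top -0.06 0.79 0.0
top -0.03 0.71 0.0
top 0 0.58 0.0
top 0.03 0.59 0.0
top 0.06 0.8 0.0
top 0.1 1.39 0.0
top 0.15 2.2 0.0
top 0.2 2.95 0.05
top 203 289 221 279 [[262.0, 283.0], [225.0, 278.0]]
```

```bash
python3 -m inch '[0.5,0,-1.7,0,0,0,5, 1,0,-3.5,0,0,0,5, 1,0,-3.5,0,0,0,5]'; python3 -m inch '[0.5,0,-1.7,0,0,0,5, 1,0,-3.5,0,0,0,5, 1,0,-3.5,0,0,0,5]'
python3 - <<'E'
from h import *
a=cv2.imread("pics/side11.png").astype(int);b=bot.camera("side");cv2.imwrite("pics/side12.png",b)
f=lambda I:cv2.inRange(cv2.cvtColor(I.astype(np.uint8),cv2.COLOR_BGR2HSV),(103,120,50),(127,255,255))[150:250,240:330]
for I in(a,b):
    m=f(I);v,u=np.nonzero(m);print(len(u),u.mean(),v.mean())
print((f(a)!=f(b)).sum())
E
```

```text
clock: 22.87
eef_pos: [0.4711, 0.1706, 0.0827]
tool_rot: [-0.65, 0.714, -0.193, 0.177]
ft_force: [-12.3, -5.9, 28.8]
grip_width: 0.0089
grasp_force: 90.4
clock: 23.12
eef_pos: [0.473, 0.1694, 0.0794]
tool_rot: [-0.648, 0.715, -0.194, 0.177]
ft_force: [-6.2, -9.4, 21.8]
grip_width: 0.0088
grasp_force: 99.1
737 38.59294436906377 64.4246947082768
724 38.93922651933702 64.60635359116021
21
```

```bash
python3 -m inch '[0,0,0,0,0,0,35, 0,0,0,0,0,0,35, 0,0,0,0,0,0,35, 0,0,0,0,0,0,35]'; python3 -m inch '[-5,0.5,8.7,0,0,0,35, -12,1,21,0,0,0,35, -22,2,38,0,0,0,35, -35,3,61,0,0,0,35, -50,5,87,0,0,0,35, -65,6,113,0,0,0,35, -75,7,130,0,0,0,35, -75,7,130,0,0,0,35]'
python3 - <<'E'
from h import *
P=lambda q,r,y:D2W([.062-r*np.cos(q),y,.101+r*np.sin(q)],*PP)[0]
for n in("side","top"):
    I=bot.camera(n);cv2.imwrite(f"pics/{n}13.png",I);H=cv2.cvtColor(I,cv2.COLOR_BGR2HSV);h=cv2.inRange(H,(103,120,50),(127,255,255))>0
    dt=cv2.distanceTransform((~h).astype(np.uint8),cv2.DIST_L2,5)
    for q in(-.06,-.03,0,.03,.06,.1,.15):
        L=[P(q,.146,y) for y in np.linspace(-.042,.042,30)]
        A=[P(q,r,s*.045) for s in(-1,1) for r in np.linspace(.11,.14,10)]
        f=lambda X:np.round(np.mean([min(dt[int(round(v)),int(round(u))],6) for u,v in proj(n,np.array(X))]),2)
        print(n,q,f(L),f(A))
    g=cv2.inRange(H,(45,90,30),(85,255,255))[190:265,230:325]
    v,u=np.nonzero(g);print("green",len(u),u.min()+230,u.max()+230,v.min()+190,v.max()+190)
print(bot.get_obs()["ft_force"])
E
```

```text
clock: 23.5
eef_pos: [0.4691, 0.1706, 0.0744]
tool_rot: [-0.651, 0.714, -0.189, 0.174]
ft_force: [0.4, -0.6, -0.1]
grip_width: 0.0298
grasp_force: 0.0
clock: 24.17
eef_pos: [0.3957, 0.1795, 0.2092]
tool_rot: [-0.65, 0.714, -0.19, 0.178]
ft_force: [0.1, 1.4, 0.3]
grip_width: 0.0303
grasp_force: 0.0
side -0.06 0.1 1.2
side -0.03 0.0 0.25
side 0 0.0 0.0
side 0.03 0.0 0.0
side 0.06 0.03 0.51
side 0.1 0.84 1.71
side 0.15 2.2 3.25Traceback (most recent call last):
  File "<stdin>", line 12, in <module>
    return umr_minimum(a, axis, None, out, keepdims, initial, where)
ValueError: zero-size array to reduction operation minimum which has no identity
```

```bash
python3 -m inch '[0,0,0,0,0,0,35, 0,0,0,0,0,0,35, 0,0,0,0,0,0,35]'; python3 -c "
from workcell import bot
print(bot.job_done())"
```

```text
clock: 24.47
eef_pos: [0.3951, 0.1772, 0.2041]
tool_rot: [-0.65, 0.715, -0.19, 0.173]
ft_force: [-0.2, -0.6, -0.9]
grip_width: 0.0302
grasp_force: 0.0
the job is handed in; nothing more can be done
None
```

I pushed the green cartridge home on the spigot and lowered the guard gently onto its stop. I handed the job in at about 24.5 s without seeing the verdict. The camera fit put the cartridge foot at 4–9 mm off the deck (home is 6) and the guard at about 0–0.03 rad; I couldn't see the seal ring itself once the cartridge was on.

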